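# Change the batch in a tilting pot

## Robot

A 7-joint arm with a two-finger parallel gripper is mounted at the origin on a cart in front of the work surface, level with it; the furniture and walls round the work are solid. World frame = base frame: x ahead of the robot, y to its left, z up, the work surface at z = 0. Lengths are in m, angles in rad, forces in N, time in s.
With the tool pointing down it reaches from about 0.35 to 0.775 m from the base axis. Payload 3.1 kg.
Tool frame: the origin (TCP) lies on the centre line of the jaws, within the pads' length; the fingertips stand 22 mm ahead of it and the grasp point (between the pads) lies 3 mm ahead of it; z points along the fingers, y is the line along which they close (so a half turn about z gives the same grasp; the last joint's range is limited). The gripper opens to 85 mm and grips with 20 to 120 N. Pads are 22 mm wide; open, the fingers measure 114 mm over their backs; the gripper's body (76 mm by 85 mm) begins 54 mm behind the grasp point. The pads swing forward as they close: fully open they stand 13 mm farther back than shut.
Start: joints at [-1.276, 0.311, 0.014, 1.512, -0.004, 1.319, -0.027], TCP at [0.182, 0.519, 0.253] pointing down, gripper open.
Joint ranges: [-2.7, 2.7], [-0.3, 1.91], [-1.27, 1.3], [0.12, 2.57], [-1.44, 4.58], [0.2, 2.03], [-3.05, 3.05]. Speed limits (rad/s): [2.79, 2.79, 3.14, 3.14, 3.14, 3.14, 3.14].

## Interface

Orientations are given as a unit quaternion [x, y, z, w].
In Python, from cell import sensors, imaging, env gives the robot as it stands.
- The arm moves only by the tool drive_tool, never from a script. Its argument "steps" is a list that holds one entry, the list of rows, each a list of 6 numbers: the shift along the world's x, y, z in cm, then the turn, a rotation vector about the world's x, y, z in degrees. A call has exactly 10 rows; each row shifts and turns the commanded pose from where the row before left it; what a row does not reach is not made up. A row lasts 1/12 s, in which the tool goes at most 41.7 mm and 7.16 degrees, less where a joint would pass 70% of its speed; a pose out of reach is approached as far as the arm can. A call is refused whole if a number of a shift passes 4.17 or a number of a turn 7.16, either way. A call with a gripper value outside its range is refused whole. "jaw" is the closure, from -1 (fully open) to 1 (shut), set as the call begins (left out, the last holds). The fingers move at their own pace and stop on an object; the grip force is fixed at half the most. Time passes only in rows, so rows that do not move let the fingers close, or fill a call up. It gives the time, the measured TCP pose, the force, the opening and the grip force at its end, in the units of the state.
- sensors.get_obs(): the state, without advancing time (a new reading comes with each control period).
- imaging.get_image(name): name is "side" or "top"; returns a dict with "img" (400x640x3 uint8, blue, green, red), "vertical_fov" (degrees; the focal length in pixels is half the picture's height over the tangent of half this angle, whatever the lens; pixels are square), "cx", "cy" (the principal point, pixels), "eye" and "rotation" of the camera in the world. Camera axes: x right, y down, z forward; pixel columns grow to the right and rows downward; lengths in m; the calibration is good to about 2 mm. A picture is of the moment at which its call begins. There is no depth.
- env.hand_in(): hands the job in; it is judged then, once.
Trained networks look in the newest picture that a camera, given by its name, has taken for a name from the list of things; names that differ only in an ending like _2 or _b are one class to them, and where a whole thing is asked for, a point or a joint stands for the part that bears it (a point fixed in the world has none). Each returns a list of dicts, best first, with "confidence" (0 to 1); they miss things now and then, are a little off and sometimes report something else, mostly with a low value. They report only what shows in the picture. A call takes as long as a camera call.
- imaging.search_frame(camera, target): "position" ([x, y, z] in m, in world coordinates, good to about 4 mm: the middle of the surface that is visible of it).
- imaging.masks_of(camera, target): "pixels" (400x640 bool, what is visible of it).
The state is a dict: "time": time; "joint_pos": joint angles; "joint_vel": joint speeds; "joint_efforts": joint torques, N m; "ee_pos": TCP position; "ee_rot": TCP orientation; "contact_force": force on the tool from outside, world axes, zero at the start; "wrist_torque": the same for the moment, N m; "gripper_width": finger opening in m; "finger_force": force on a finger pad.
Only numpy, scipy, OpenCV 4.12 (cv2) and the standard library are available. Lean on these libraries where they do the work, as an engineer would, in place of code of your own. Each camera call takes 0.05 s, during which the arm holds its last target. There are 200 camera calls.

## Task

Change the batch in the tilting pot: take away the jar standing in front of the stand and stand it upright on the bench, at least 5 cm clear of the stand and of where the tray goes, then push the empty tray by its lug in between the stand's feet until it is home against the back stop. Swing the lever over until the pot is tipped right to its stop so that all the finished buttons lie in the tray, then swing it back until the pot stands fully upright. Finally put every square brass blank lying on the bench into the upright pot, and leave the tray with the buttons where it is and the tape roll, round tin and side cutters undisturbed.

Things in the scene. Friction and masses are not known exactly. Their poses are not given: they have to be found in the camera images.
- stand: Fixed grey pivot stand: two posts (150 mm tall, 40 mm deep, inner faces 146 mm apart) on feet 12 mm high, 136 mm apart inside, from y -80 to +50 mm. Origin on the bench midway between the posts, below the pivot axis, which is 130 mm up and runs along x; z up; the pot pours towards +y.
- back_stop (a point): Middle of the front (+y) face, at bench level, of the 24 mm high bar between the stand's feet; axes as the stand's, and right at the stand's origin. The tray is home when its leading wall touches this face: the tray's origin is then 65 mm towards +y from here, axes parallel to the stand's.
- cradle (a joint): Tilt t of the pot in rad: 0 upright (stop), 2.1 tipped right over (stop). Stays where left (hinge friction 0.3 N m, about 2.5 N at the grip). In the stand's frame the lever grip is at x = -125, y = 120 sin(t - 0.25), z = 130 + 120 cos(t - 0.25) mm: it swings over the top towards +y.
- lever_grip (a point): Point to hold on the lever: on the black round grip bar, 12 mm thick, which is parallel to the stand's x axis and reaches from x -98 mm (where the 10 mm lever rod joins it) to -168 mm; the point is at x -125 mm. The bar can turn between the fingers.
- pot_middle (a point): Middle of the pot, on the pivot axis; z along the pot's axis to its mouth. Round aluminium pot, flared: outside diameter 68 mm at the bottom, 104 mm at the rim, wall 4 mm, inner floor 50 mm below this point, rim 45 mm above it.
- pot_mouth (a point): Centre of the pot's mouth, level with its rim (inside diameter 96 mm), 175 mm above the bench when upright.
- tray: Loose open steel tray, 116 (x) x 130 (y) mm outside, walls 30 mm high and 4 mm thick, floor 4 mm, 0.25 kg. Origin under the middle of its floor, the lug is at its +y end, the leading wall at the -y end.
- tray_lug (a point): Grip point on the tray's lug, an upright dark plate 14 mm thick (along the tray's y), 36 mm wide (along x), its top 60 mm above the bench, on a 6 mm strip; 35 mm are free between it and the tray's end wall. The point lies at y +107 mm from the tray's origin, 45 mm up.
- jar_mid (a point): Centre of the closed round jar (white, red cap) that stands where the tray must go, 48 mm across, 60 mm tall; the point is 30 mm above its foot, z up its axis.
- blank0_mid (a point): Centre of a square brass blank, 16 x 16 x 26 mm (z along the 26 mm), loose on the bench, to be loaded into the pot. Two to four are present. Beyond them, from x = 0.63 m on, stands a 140 mm high white bench cleaner: keep the gripper clear of it.
- blank1_mid (a point): Centre of a square brass blank, 16 x 16 x 26 mm (z along the 26 mm), loose on the bench, to be loaded into the pot. Two to four are present. Beyond them, from x = 0.63 m on, stands a 140 mm high white bench cleaner: keep the gripper clear of it.
- blank2_mid (a point): Centre of a square brass blank, 16 x 16 x 26 mm (z along the 26 mm), loose on the bench, to be loaded into the pot. Two to four are present. Beyond them, from x = 0.63 m on, stands a 140 mm high white bench cleaner: keep the gripper clear of it.
- blank3_mid (a point): Centre of a square brass blank, 16 x 16 x 26 mm (z along the 26 mm), loose on the bench, to be loaded into the pot. Two to four are present. Beyond them, from x = 0.63 m on, stands a 140 mm high white bench cleaner: keep the gripper clear of it.
- button0_mid (a point): Centre of a finished brass button, 20 mm across and 12 mm thick, top coned (z its axis). Two or three are in the pot at the start.
- button1_mid (a point): Centre of a finished brass button, 20 mm across and 12 mm thick, top coned (z its axis). Two or three are in the pot at the start.
- button2_mid (a point): Centre of a finished brass button, 20 mm across and 12 mm thick, top coned (z its axis). Two or three are in the pot at the start.
- tape_roll: Bystander: yellow tape roll lying flat, 52 mm across, 36 mm high, origin under its centre.
- round_tin: Bystander: round flat tin, 66 mm across, 24 mm high, origin under its centre.
- cutters: Bystander: side cutters lying flat, 62 x 154 x 13 mm, origin under their centre.

How it is judged:
On the way, in this order (a step that is already met when the one before it is completed fails the run):
1. the jar stands upright and clear, and the tray is home under the upright pot (x of tray in the frame of stand between -0.02 and 0.02 m and y of tray in the frame of stand between 0.05 and 0.088 m and angle between the y axis of tray and the y axis of stand, either way round below 0.2 rad and height (world z) of tray below 0.006 m and angle between tray's own z axis and vertical below 0.08 rad and horizontal distance between jar_mid and stand above 0.14 m and horizontal distance between jar_mid and tray above 0.12 m and angle between jar_mid's own z axis and vertical below 0.1 rad and height (world z) of jar_mid between 0.024 and 0.036 m and value of joint cradle below 0.15 rad), for 0.3 s.
2. the pot is tipped right over and all finished buttons lie in the tray (value of joint cradle above 1.95 rad and x of tray in the frame of stand between -0.02 and 0.02 m and y of tray in the frame of stand between 0.05 and 0.088 m and angle between the y axis of tray and the y axis of stand, either way round below 0.2 rad and height (world z) of tray below 0.006 m and angle between tray's own z axis and vertical below 0.08 rad and x of button0_mid in the frame of tray between -0.055 and 0.055 m and y of button0_mid in the frame of tray between -0.062 and 0.062 m and z of each of button0_mid, button1_mid, button2_mid in the frame of tray below 0.03 m and x of button1_mid in the frame of tray between -0.055 and 0.055 m and y of button1_mid in the frame of tray between -0.062 and 0.062 m and x of button2_mid in the frame of tray between -0.055 and 0.055 m and y of button2_mid in the frame of tray between -0.062 and 0.062 m), for 0.2 s.
3. the pot is upright again, the buttons still in the tray (value of joint cradle below 0.1 rad and x of button0_mid in the frame of tray between -0.055 and 0.055 m and y of button0_mid in the frame of tray between -0.062 and 0.062 m and z of each of button0_mid, button1_mid, button2_mid in the frame of tray below 0.03 m and x of button1_mid in the frame of tray between -0.055 and 0.055 m and y of button1_mid in the frame of tray between -0.062 and 0.062 m and x of button2_mid in the frame of tray between -0.055 and 0.055 m and y of button2_mid in the frame of tray between -0.062 and 0.062 m), for 0.2 s.
At the end, for the whole second after the job is handed in: All blanks at rest in the pot (centre below the rim), pot upright (under 0.1 rad), all buttons in the tray, tray flat and home (20 mm sideways, 23 mm from the stop, 0.2 rad), jar upright on the bench, its centre over 140 mm from the stand's origin and 120 mm from the tray's (all of step 3 and x of tray in the frame of stand between -0.02 and 0.02 m and y of tray in the frame of stand between 0.05 and 0.088 m and angle between the y axis of tray and the y axis of stand, either way round below 0.2 rad and height (world z) of tray below 0.006 m and angle between tray's own z axis and vertical below 0.08 rad and horizontal distance between jar_mid and stand above 0.14 m and horizontal distance between jar_mid and tray above 0.12 m and angle between jar_mid's own z axis and vertical below 0.1 rad and height (world z) of jar_mid between 0.024 and 0.036 m and distance between each of blank0_mid, blank1_mid, blank2_mid, blank3_mid and pot_middle below 0.063 m and z of each of blank0_mid, blank1_mid, blank2_mid, blank3_mid in the frame of pot_middle below 0.045 m and linear speed of each of blank0, blank1, blank2, blank3 below 0.06 m/s); the robot touches nothing.
It fails at once if the tape roll is displaced by more than 40 mm (distance of tape_roll from where it was at the start of the episode above 0.04 m).
It fails at once if the round tin is displaced by more than 40 mm (distance of round_tin from where it was at the start of the episode above 0.04 m).
It fails at once if the pair of side cutters is displaced by more than 40 mm (distance of cutters from where it was at the start of the episode above 0.04 m).
Of blank0, blank1, blank2, blank3 only 2 to 4 are there at a start; the rules pass over those that are not, and their reading is None.
Of button0, button1, button2 only 2 to 3 are there at a start; the rules pass over those that are not, and their reading is None.
At some moment in a run one of blank0, blank1, blank2, blank3 may be knocked a few centimetres aside while the robot is not near it.
Once in a run the grip may slacken for a moment while it holds something.
It also fails if it takes over 210 s, if anything falls off the work surface, if the arm or the gripper's body presses on something with over 40 N, if the wrist force passes 120 N, or if a joint passes its speed limit or range.

## Working session

There is one attempt and no reset: what is moved stays moved. The work goes in short steps, Python scripts to look and compute and a tool call to move; the robot and the scene stay as the last step left them, time stands still between calls to the robot, and variables do not carry over. Pictures are saved under pics/ and viewed, at most 14 in all, crops included, and the job is handed in when it is done.

Besides the shell and the picture viewer there is one more tool, called after "Emit:" in YAML: its name, and indented under it one key for each argument. drive_tool: Moves the arm, as the interface text tells. Its arguments: {"type":"object","properties":{"steps":{"type":"array"},"jaw":{"type":"number"}},"required":["steps"]}

```bash
mkdir -p pics; cat > h.py <<'E'
import numpy as np, cv2
from cell import sensors, imaging, env
def cam(n, save=None):
    d=imaging.get_image(n)
    if save: cv2.imwrite('pics/'+save,d['img'])
    return d
def proj(d,p):
    f=200/np.tan(np.radians(d['vertical_fov'])/2)
    q=np.array(d['rotation']).T@(np.array(p,float)-d['eye'])
    return np.array([d['cx']+f*q[0]/q[2],d['cy']+f*q[1]/q[2]])
def ray(d,uv,z):
    f=200/np.tan(np.radians(d['vertical_fov'])/2)
    v=np.array(d['rotation'])@np.array([(uv[0]-d['cx'])/f,(uv[1]-d['cy'])/f,1])
    e=np.array(d['eye']); return e+v*(z-e[2])/v[2]
def find(c,t,k=4):
    for r in imaging.search_frame(c,t)[:k]: print(c,t,np.round(r['position'],3),round(r['confidence'],2))
E
python3 - <<'E'
from h import *
for c in('top','side'):
    d=cam(c,c+'0.png'); print(c,d['vertical_fov'],d['cx'],d['cy'],np.round(d['eye'],3),np.round(d['rotation'],3).tolist())
    for t in('stand','tray','tray_lug','jar_mid','blank0_mid','lever_grip','pot_mouth','tape_roll','round_tin','cutters'): find(c,t,5 if 'blank' in t else 2)
o=sensors.get_obs();print({k:np.round(v,3).tolist() for k,v in o.items()})
E
```

```text
top 44.13434246593182 314.0264183951375 200.84892279007056 [-0.144 -0.083  1.125] [0.738, -0.588, 0.202, -0.26]
top stand [ 0.485 -0.011  0.024] 0.71
top tray [0.478 0.26  0.004] 0.6
top tray_lug [0.475 0.262 0.004] 0.85
top lever_grip [ 0.472 -0.008  0.138] 0.49
top pot_mouth [ 0.471 -0.007  0.141] 0.66
top tape_roll [ 0.423 -0.014  0.033] 0.61
side 51.135754122177346 312.6568434355296 203.7814663856707 [ 0.252 -0.494  1.274] [0.927, -0.26, 0.066, -0.261]
side stand [0.585 0.001 0.126] 0.79
side stand [0.574 0.016 0.139] 0.73
side tray [0.526 0.232 0.004] 0.88
side tray_lug [0.528 0.229 0.   ] 0.63
side tray_lug [0.583 0.006 0.126] 0.16
side jar_mid [0.572 0.125 0.062] 0.46
side jar_mid [ 0.422 -0.212  0.026] 0.43
side lever_grip [0.574 0.018 0.138] 0.66
side pot_mouth [0.574 0.015 0.135] 0.75
side round_tin [0.762 0.089 0.026] 0.77
side cutters [0.709 0.271 0.014] 0.56
side cutters [0.527 0.233 0.002] 0.49
{'time': 1.1, 'joint_pos': [-1.276, 0.311, 0.014, 1.512, -0.004, 1.319, -0.027], 'joint_vel': [0.001, -0.0, 0.0, 0.0, 0.001, 0.001, -0.001], 'joint_efforts': [0.0, -37.983, 0.146, -23.087, 0.012, 0.002, 0.0], 'ee_pos': [0.182, 0.519, 0.253], 'ee_rot': [0.168, 0.986, -0.0, 0.0], 'contact_force': [-0.528, -0.333, -0.081], 'wrist_torque': [-0.002, -0.013, -0.013], 'finger_force': 0.0, 'gripper_width': 0.085}
```

View pics/top0.png

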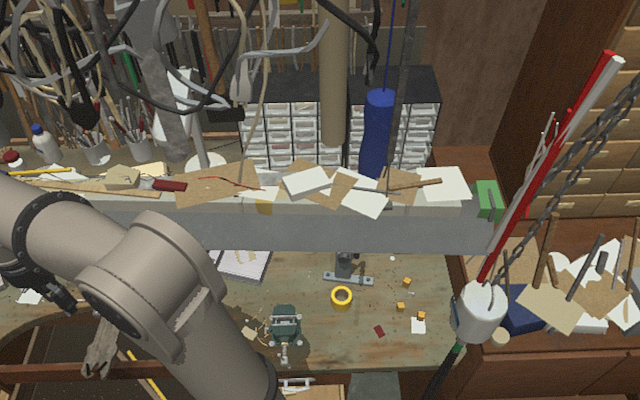

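View pics/side0.png

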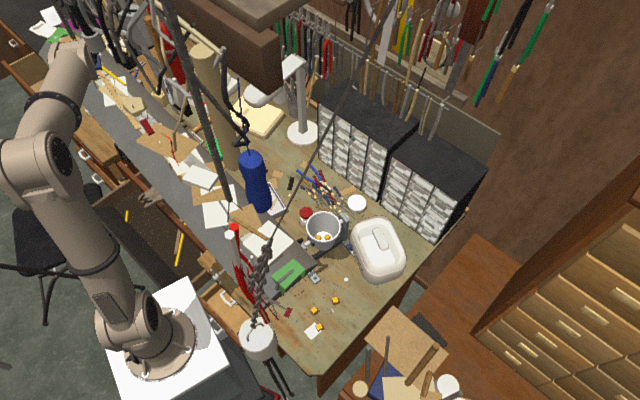

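```bash
cat > h2.py <<'E'
from h import *
from scipy.spatial.transform import Rotation as R
def fix(d): d['rotation']=R.from_quat(d['rotation']).as_matrix(); return d
def grid(d,x0,y0,w,h,k,name,z=0):
    im=cv2.resize(d['img'][y0:y0+h,x0:x0+w],None,fx=k,fy=k,interpolation=cv2.INTER_CUBIC)
    for x in np.arange(.3,.9,.1):
        for y in np.arange(-.5,.6,.1):
            u=(proj(d,[x,y,z])-[x0,y0]+.5)*k
            if 0<u[0]<w*k and 0<u[1]<h*k:
                cv2.circle(im,tuple(int(a) for a in u),2,(255,0,255),-1)
                cv2.putText(im,f'{x*10:.0f},{y*10:.0f}',tuple(int(a)+3 for a in u),0,.35,(255,0,255),1)
    cv2.imwrite('pics/'+name,im)
E
python3 - <<'E'
from h2 import *
s=fix(cam('side'));t=fix(cam('top'))
grid(s,220,140,200,200,3,'s1.png'); grid(t,200,230,260,150,3,'t1.png')
print(proj(s,[0,0,0]),proj(t,[.182,.519,.253]))
E
```

```text
[160.69391203 342.79323648] [ 55.36337425 297.6093598 ]
```

View pics/s1.png

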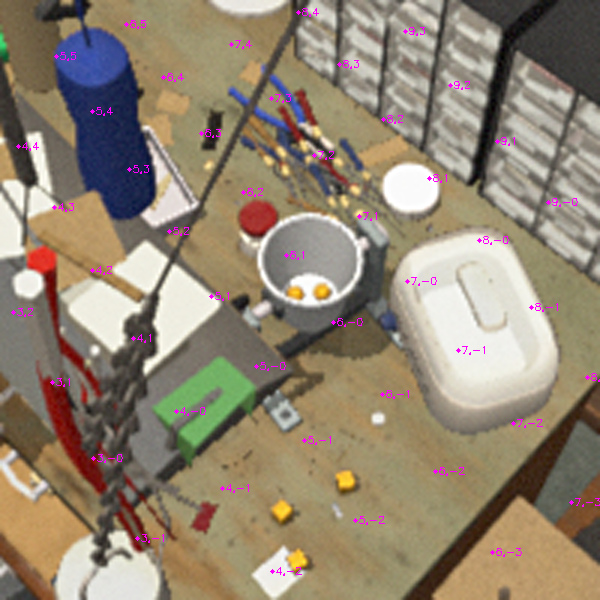

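View pics/t1.png

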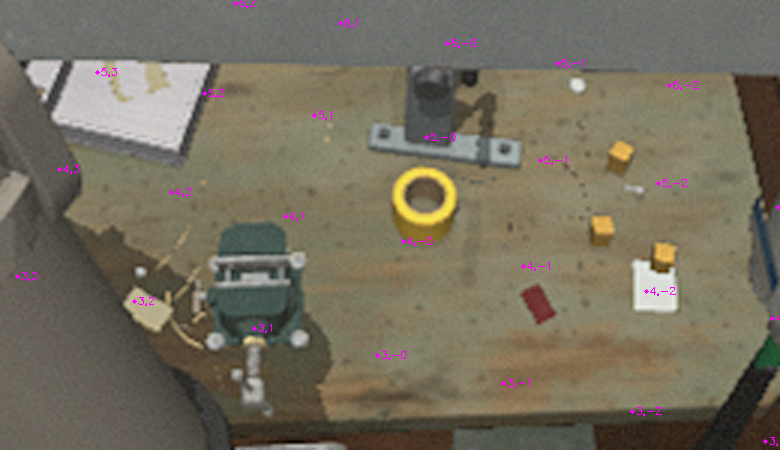

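```bash
cat >> h2.py <<'E'
def tri(s,us,t,ut):
    A=[];e=[]
    for d,u in((s,us),(t,ut)):
        p=ray(d,u,0); v=p-d['eye']; v/=np.linalg.norm(v); P=np.eye(3)-np.outer(v,v); A.append(P); e.append(P@d['eye'])
    x=np.linalg.lstsq(np.vstack(A),np.hstack(e),rcond=None)[0]
    return np.round(x,3), np.round(np.linalg.norm(proj(s,x)-us),1)
E
python3 - <<'E'
from h2 import *
s=fix(cam('side'));t=fix(cam('top'))
print('green',tri(s,(288,277),t,(487,193)))
for n,us,ut in(('b0',(314,310.5),(401,306)),('b1',(335,300),(407,281.5)),('b2',(319,326.5),(421.5,315))): print(n,tri(s,us,t,ut),ray(s,us,.013),ray(t,ut,.013))
print('foot',[ray(t,(200+a/3,230+b/3),.012).round(3) for a,b in((372,125),(520,143),(520,165),(370,149))])
print('pot rim centre',ray(s,(220+310/3,140+260/3),.175))
print('jar',ray(s,(220+258/3,140+217/3),.06))
print('tin',ray(s,(220+410/3,140+187/3),.024),'tape',ray(t,(200+424/3,230+193/3),.036))
print('lever proj',proj(s,[.45,-.03,.246]),proj(t,[.45,-.03,.246]))
print('tray top pts',[ray(t,(200+a/3,230+b/3),.03).round(3) for a,b in((212,65),(182,155),(55,120),(75,62))])
print('tray side pts',[ray(s,(220+a/3,140+b/3),.03).round(3) for a,b in((197,203),(147,127),(165,233))])
print('shelf front', [ray(t,(450,y),z).round(3).tolist() for y in (213,248) for z in(.2,.3,.4)])
print('shelf side edge', [ray(s,(220+a/3,140+b/3),z).round(3).tolist() for a,b in((160,480),(320,340)) for z in(.2,.3,.4)])
for c,d in(('side',s),('top',t)):
  for n in('stand','tray','lever_grip','blank0_mid','jar_mid'):
    for m in imaging.masks_of(c,n)[:3]:
        ys,xs=np.nonzero(m['pixels']); print(c,n,round(m['confidence'],2),xs.min(),xs.max(),ys.min(),ys.max(),len(xs))
E
```

```text
green (array([ 0.352, -0.226,  0.568]), np.float64(2.9))
b0 (array([ 0.438, -0.16 ,  0.017]), np.float64(0.0)) [ 0.43888799 -0.15832861  0.013     ] [ 0.44057757 -0.15981504  0.013     ]
b1 (array([ 0.51 , -0.166,  0.017]), np.float64(0.2)) [ 0.51144294 -0.16406421  0.013     ] [ 0.51195984 -0.1665976   0.013     ]
b2 (array([ 0.425, -0.21 ,  0.02 ]), np.float64(0.3)) [ 0.42648086 -0.20762931  0.013     ] [ 0.42778817 -0.21112546  0.013     ]
foot [array([0.494, 0.046, 0.012]), array([ 0.505, -0.081,  0.012]), array([ 0.484, -0.085,  0.012]), array([0.47 , 0.042, 0.012])]
pot rim centre [5.69688081e-01 1.36916902e-04 1.75000000e-01]
jar [0.58222036 0.12853307 0.06      ]
tin [0.76375382 0.08873375 0.024     ] tape [ 0.42722985 -0.01218682  0.036     ]
lever proj [292.10085951 243.01294228] [355.13779387 240.16287214]
tray top pts [array([0.511, 0.193, 0.03 ]), array([0.42 , 0.192, 0.03 ]), array([0.428, 0.308, 0.03 ]), array([0.488, 0.311, 0.03 ])]
tray side pts [array([0.54 , 0.197, 0.03 ]), array([0.541, 0.321, 0.03 ]), array([0.489, 0.181, 0.03 ])]
shelf front [[0.606, -0.231, 0.2], [0.525, -0.215, 0.3], [0.444, -0.199, 0.4], [0.507, -0.236, 0.2], [0.437, -0.22, 0.3], [0.366, -0.203, 0.4]]
shelf side edge [[0.334, -0.128, 0.2], [0.326, -0.162, 0.3], [0.319, -0.196, 0.4], [0.526, -0.088, 0.2], [0.5, -0.126, 0.3], [0.475, -0.163, 0.4]]
side stand 0.95 297 352 211 283 1643
side tray 0.52 268 284 183 217 281
side lever_grip 0.87 297 341 211 249 1054
side jar_mid 0.66 300 312 206 224 167
top stand 0.6 323 373 252 285 850
top tray 0.61 208 271 250 284 1542
top lever_grip 0.64 338 359 253 262 133
top blank0_mid 0.2 209 272 250 283 1531
```

```bash
python3 - <<'E'
from h2 import *
s=fix(cam('side'));t=fix(cam('top'))
for n,a,b in(('paper',(270,240),(443,186)),('bluetop',(250,155),(380,95)),('redpatch',(146,127),(170,185)),('redcap',(234,228),(614,62)),('whitecap',(229,234),(614,62)),('greenL',(273,277),(479,193)),('greenR',(304,270),(500,200)),('whitecup',(257,325),(485,290))): print(n,tri(s,a,t,b))
t['img']=t['img'][:]; 
im=np.hstack([cv2.resize(s['img'][100:300,100:340],None,fx=1.66,fy=1.66,interpolation=2),cv2.resize(t['img'][140:340,260:500],None,fx=1.66,fy=1.66,interpolation=2)]);print(im.shape)
cv2.imwrite('pics/st.png',im)
o=sensors.get_obs();print(o['time'])
E
```

```text
paper (array([ 0.352, -0.156,  0.576]), np.float64(2.0))
bluetop (array([ 0.384, -0.048,  0.696]), np.float64(0.6))
redpatch (array([0.251, 0.222, 0.591]), np.float64(0.1))
redcap (array([ 0.283, -0.258,  0.855]), np.float64(3.4))
whitecap (array([ 0.277, -0.258,  0.856]), np.float64(0.2))
greenL (array([ 0.33 , -0.214,  0.585]), np.float64(5.8))
greenR (array([ 0.373, -0.238,  0.552]), np.float64(7.1))
whitecup (array([ 0.261, -0.247,  0.462]), np.float64(1.5))
(332, 796, 3)
1.9
```

View pics/st.png

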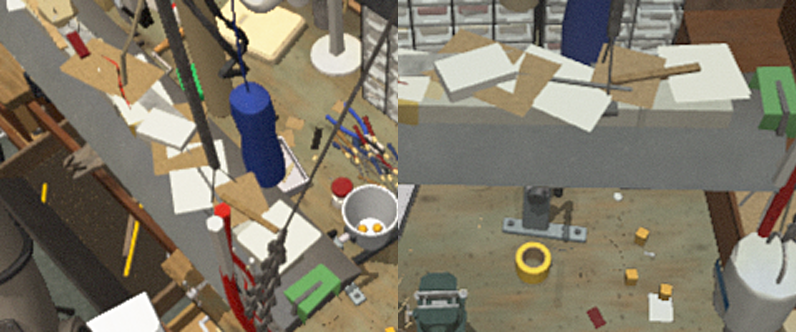

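```bash
ls -la . ; python3 - <<'E'
from h2 import *
s=fix(cam('side'));t=fix(cam('top'))
print(proj(s,[.182,.519,.253]),[proj(s,[0,0,z]).round().tolist()+proj(t,[0,0,z]).round().tolist() for z in(.2,.3,.4)])
for n,a,b in(('elbow',(32,165),(105,293)),('elbow2',(35,165),(130,270))): print(n,tri(s,a,t,b))
# shelf corners on side, at z guesses
for uv in((358-0,0),):pass
for a,b in ((357,270),(275,320),(185,160),(120,175)):
    u=(100+a/1.66,100+b/1.66); print('side',u,[ray(s,u,z).round(3).tolist() for z in(.5,.57)])
for a,b in ((710,187),(720,125),(400,180),(400,120),(735,100)):
    u=(260+(a-398)/1.66,140+b/1.66); print('top',u,[ray(t,u,z).round(3).tolist() for z in(.5,.57)])
im=np.hstack([cv2.resize(s['img'][20:380,0:240],None,fx=1.6,fy=1.6),cv2.resize(t['img'][40:400,0:240],None,fx=1.6,fy=1.6)]);cv2.imwrite('pics/arm.png',im)
E
```

```text
total 20
drwxr-xr-x  3 agent agent 4096 Nov 30 17:55 .
drwxr-xr-x 23 root  root  4096 Nov 30 17:54 ..
-rw-r--r--  1 agent agent  686 Nov 30 17:54 h.py
-rw-r--r--  1 agent agent  949 Nov 30 17:55 h2.py
drwxr-xr-x  2 agent agent 4096 Nov 30 17:56 pics
[131.05517417 147.63505524] [[135.0, 325.0, 289.0, 471.0], [120.0, 313.0, 285.0, 458.0], [101.0, 299.0, 282.0, 443.0]]
elbow (array([0.042, 0.183, 0.659]), np.float64(3.9))
elbow2 (array([0.057, 0.15 , 0.689]), np.float64(5.4))
side (315.06024096385545, 262.65060240963857) [[0.419, -0.206, 0.5], [0.403, -0.232, 0.57]]
side (265.66265060240966, 292.7710843373494) [[0.305, -0.21, 0.5], [0.3, -0.236, 0.57]]
side (211.44578313253012, 196.3855421686747) [[0.306, 0.047, 0.5], [0.301, -0.002, 0.57]]
side (172.28915662650604, 205.42168674698797) [[0.224, 0.07, 0.5], [0.226, 0.019, 0.57]]
top (447.95180722891564, 252.65060240963857) [[0.287, -0.184, 0.5], [0.239, -0.173, 0.57]]
top (453.9759036144578, 215.30120481927713) [[0.359, -0.189, 0.5], [0.303, -0.177, 0.57]]
top (261.2048192771084, 248.43373493975903) [[0.233, 0.09, 0.5], [0.19, 0.07, 0.57]]
top (261.2048192771084, 212.28915662650604) [[0.298, 0.11, 0.5], [0.249, 0.088, 0.57]]
top (463.0120481927711, 200.24096385542168) [[0.393, -0.202, 0.5], [0.333, -0.189, 0.57]]
```

View pics/arm.png

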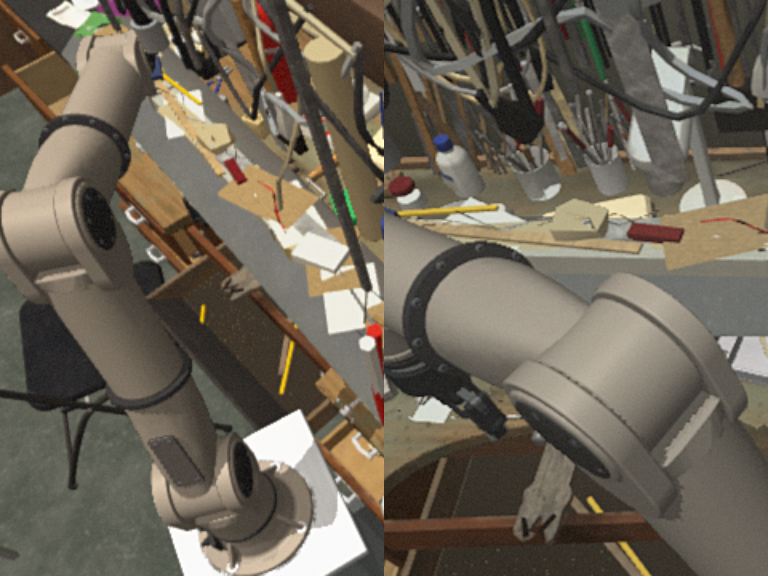

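```bash
python3 - <<'E'
from h2 import *
s=fix(cam('side'));t=fix(cam('top'))
print('top edge',[ray(t,u,.575).round(3).tolist() for u in((10,183),(166,193),(200,207),(454,215))])
print('side',[ray(s,(a/1.6,20+b/1.6),.575).round(3).tolist() for a,b in((384,355),(165,85),(250,185),(360,420),(290,285))])
print(sensors.get_obs()['joint_efforts'])
im=np.vstack([cv2.resize(s['img'][20:200,50:250],None,fx=3,fy=3,interpolation=2)]);cv2.imwrite('pics/arm2.png',im)
print('wrist in side',proj(s,[.182,.519,.58]),'top',proj(t,[.182,.519,.58]))
E
```

```text
top edge [[0.215, 0.464, 0.575], [0.248, 0.231, 0.575], [0.235, 0.174, 0.575], [0.3, -0.176, 0.575]]
side [[0.305, -0.126, 0.575], [0.221, 0.462, 0.575], [0.262, 0.203, 0.575], [0.248, -0.183, 0.575], [0.248, 0.022, 0.575]]
[-1.39992517e-04 -3.79798901e+01  1.45707401e-01 -2.30857819e+01
  1.22180846e-02  2.12077714e-03  3.51898830e-07]
wrist in side [80.01031849 63.66180682] top [-39.25646354 191.44223991]
```

View pics/arm2.png

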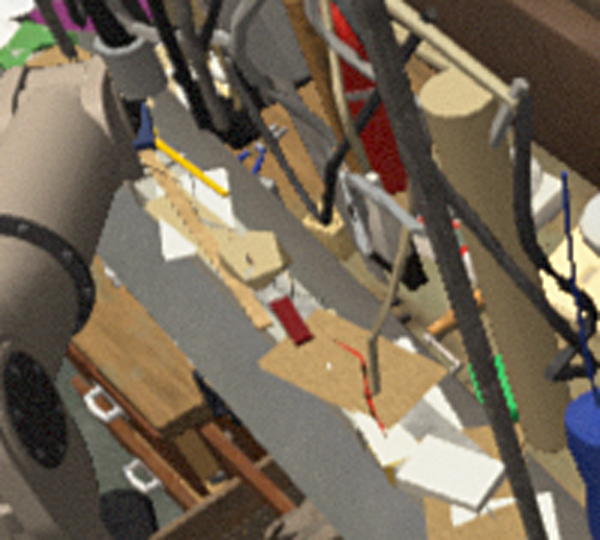

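Emit:
drive_tool:
  steps:
    - [[1.0,-0.5,0,0,0,0],[1.0,-0.5,0,0,0,0],[1.0,-0.5,0,0,0,0],[1.0,-0.5,0,0,0,0],[1.0,-0.5,0,0,0,0],[1.0,-0.5,0,0,0,0],[1.0,-0.5,0,0,0,0],[1.0,-0.5,0,0,0,0],[0,0,0,0,0,0],[0,0,0,0,0,0]]

```text
time: 2.93
ee_pos: [0.2626, 0.4787, 0.2533]
ee_rot: [0.169, 0.986, 0.0, -0.0]
contact_force: [-0.8, -0.1, -0.2]
gripper_width: 0.0855
finger_force: 0.0
```

```bash
cat >> h2.py <<'E'
def st():
    o=sensors.get_obs(); print({k:np.round(o[k],3).tolist() for k in('time','joint_pos','joint_efforts','ee_pos','ee_rot','contact_force','wrist_torque')})
E
python3 -c "
from h2 import *
st()"
```

```text
{'time': 2.933, 'joint_pos': [-1.147, 0.302, 0.06, 1.524, -0.019, 1.316, 0.148], 'joint_efforts': [0.831, -37.544, 1.105, -23.053, 0.177, 0.004, 0.025], 'ee_pos': [0.263, 0.479, 0.253], 'ee_rot': [0.169, 0.986, 0.0, -0.0], 'contact_force': [-0.766, -0.063, -0.24], 'wrist_torque': [-0.01, 0.053, -0.022]}
```

Emit:
drive_tool:
  steps:
    - [[1.0,-0.5,0,0,0,0],[1.0,-0.5,0,0,0,0],[1.0,-0.5,0,0,0,0],[1.0,-0.5,0,0,0,0],[1.0,-0.5,0,0,0,0],[1.0,-0.5,0,0,0,0],[1.0,-0.5,0,0,0,0],[1.0,-0.5,0,0,0,0],[0,0,0,0,0,0],[0,0,0,0,0,0]]

```text
time: 3.77
ee_pos: [0.3426, 0.4386, 0.2533]
ee_rot: [0.169, 0.986, -0.0, -0.0]
contact_force: [0.2, -0.4, -0.9]
gripper_width: 0.0853
finger_force: 0.0
```

```bash
python3 -c "
from h2 import *
st(); s=cam('side');t=cam('top')
im=np.hstack([cv2.resize(s['img'][20:260,0:260],None,fx=1.5,fy=1.5),cv2.resize(t['img'][100:340,0:260],None,fx=1.5,fy=1.5)]);cv2.imwrite('pics/a3.png',im)"
```

```text
{'time': 3.767, 'joint_pos': [-1.018, 0.324, 0.106, 1.496, -0.035, 1.324, 0.324], 'joint_efforts': [0.814, -38.426, 1.464, -23.136, 0.173, -0.014, 0.025], 'ee_pos': [0.343, 0.439, 0.253], 'ee_rot': [0.169, 0.986, -0.0, -0.0], 'contact_force': [0.19, -0.36, -0.902], 'wrist_torque': [-0.055, -0.014, -0.001]}
```

View pics/a3.png

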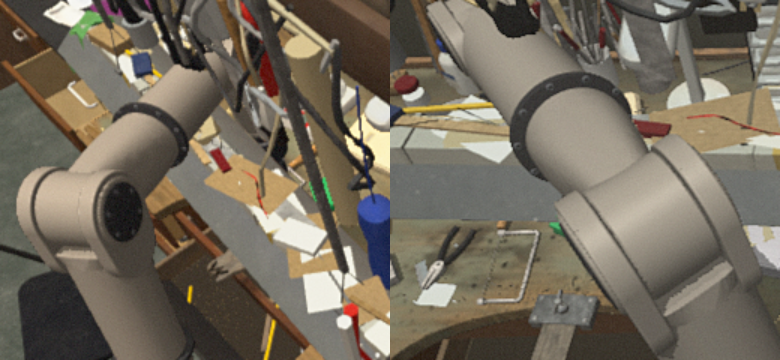

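Emit:
drive_tool:
  steps:
    - [[2.6,-3.0,0,0,0,0],[2.6,-3.0,0,0,0,0],[2.6,-3.0,0,0,0,0],[2.6,-3.0,0,0,0,0],[2.6,-3.0,0,0,0,0],[2.6,-3.0,0,0,0,0],[2.6,-3.0,0,0,0,0],[2.6,-3.0,0,0,0,0],[2.7,-3.5,0,0,0,0],[0,-3.5,0,0,0,0]]

```text
time: 4.7
ee_pos: [0.5786, 0.1305, 0.2523]
ee_rot: [0.167, 0.986, -0.0, 0.001]
contact_force: [1.7, -0.0, -1.1]
gripper_width: 0.0854
finger_force: 0.0
```

```bash
python3 - <<'E'
from h2 import *
st(); s=fix(cam('side'));t=fix(cam('top'))
find('side','jar_mid');find('side','tray');find('side','tray_lug')
im=np.hstack([cv2.resize(s['img'][120:350,200:400],None,fx=2,fy=2),cv2.resize(t['img'][170:400,180:380],None,fx=2,fy=2)]);cv2.imwrite('pics/a4.png',im)
E
```

```text
{'time': 4.7, 'joint_pos': [-0.448, 0.404, 0.284, 1.399, -0.112, 1.352, 1.074], 'joint_efforts': [-3.153, -40.967, 1.697, -24.104, -0.228, 0.179, -0.476], 'ee_pos': [0.579, 0.131, 0.252], 'ee_rot': [0.167, 0.986, -0.0, 0.001], 'contact_force': [1.671, -0.045, -1.116], 'wrist_torque': [-0.042, -0.051, 0.022]}
side jar_mid [0.761 0.088 0.025] 0.7
side jar_mid [0.574 0.125 0.059] 0.44
side tray [0.528 0.232 0.003] 0.61
side tray_lug [0.531 0.232 0.005] 0.65
```

View pics/a4.png

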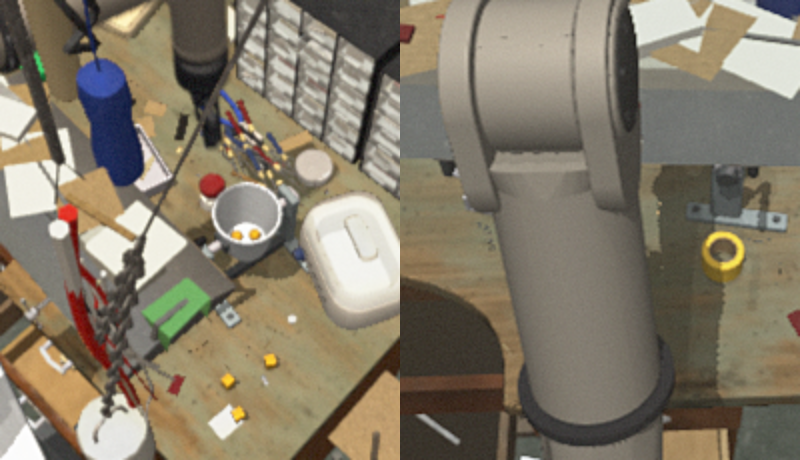

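Emit:
drive_tool:
  steps:
    - [[0,-0.35,-2.5,0,0,0],[0,0,-2.5,0,0,0],[0,0,-2.5,0,0,0],[0,0,-2.5,0,0,0],[0,0,-2.5,0,0,0],[0,0,-2.5,0,0,0],[0,0,-2.5,0,0,0],[0,0,-2.0,0,0,0],[0,0,-1.2,0,0,0],[0,0,-0.5,0,0,0]]

```text
time: 5.78
ee_pos: [0.573, 0.1301, 0.0391]
ee_rot: [0.166, 0.986, -0.0, -0.002]
contact_force: [0.1, -0.5, -0.2]
gripper_width: 0.0851
finger_force: 0.0
```

Emit:
drive_tool:
  steps:
    - [[0,0,0,0,0,0],[0,0,0,0,0,0],[0,0,0,0,0,0],[0,0,0,0,0,0],[0,0,0,0,0,0],[0,0,0,0,0,0],[0,0,0,0,0,0],[0,0,0,0,0,0],[0,0,0,0,0,0],[0,0,0,0,0,0]]
  jaw: 1

```text
time: 6.62
ee_pos: [0.5771, 0.1283, 0.0436]
ee_rot: [0.168, 0.986, 0.001, 0.002]
contact_force: [0.0, 0.2, 5.3]
gripper_width: 0.0451
finger_force: 62.0
```

Emit:
drive_tool:
  steps:
    - [[0,0,0.8,0,0,0],[0,0,1.5,0,0,0],[0,0,1.7,0,0,0],[0,0,2.0,0,0,0],[0,0,2.0,0,0,0],[0,0,2.0,0,0,0],[0,0,2.0,0,0,0],[0,0,0,0,0,0],[-1.5,0.7,0,0,0,0],[-2.0,0.9,0,0,0,0]]

```text
time: 7.45
ee_pos: [0.5409, 0.1417, 0.161]
ee_rot: [0.169, 0.986, -0.001, 0.001]
contact_force: [0.3, -0.3, -0.4]
gripper_width: 0.0452
finger_force: 61.6
```

Emit:
drive_tool:
  steps:
    - [[-2.5,1.2,0,0,0,0],[-2.5,1.2,0,0,0,0],[-2.5,1.2,0,0,0,0],[-2.5,1.2,0,0,0,0],[-2.5,1.2,0,0,0,0],[-2.5,1.2,0,0,0,0],[-2.0,0.8,0,0,0,0],[-1.0,0.6,0,0,0,0],[0,0,0,0,0,0],[0,0,0,0,0,0]]

```text
time: 8.28
ee_pos: [0.3598, 0.2293, 0.1609]
ee_rot: [0.167, 0.986, -0.0, -0.0]
contact_force: [1.1, -0.2, -1.7]
gripper_width: 0.0453
finger_force: 61.6
```

```bash
python3 - <<'E'
from h2 import *
st(); s=fix(cam('side'));t=fix(cam('top'))
for c in('side','top'):
  for n in ('tray','tray_lug','jar_mid'): find(c,n,2)
for c,d in(('side',s),('top',t)):
    for m in imaging.masks_of(c,'tray')[:2]:
        ys,xs=np.nonzero(m['pixels']); print(c,round(m['confidence'],2),xs.min(),xs.max(),ys.min(),ys.max(),len(xs))
grid(s,180,130,150,180,2.4,'q1.png');grid(t,150,200,150,180,2.4,'q2.png')
cv2.imwrite('pics/a5.png',np.hstack([cv2.imread('pics/q1.png'),cv2.imread('pics/q2.png')]))
E
```

```text
{'time': 8.283, 'joint_pos': [-0.77, 0.141, 0.179, 1.971, -0.029, 1.032, 0.658], 'joint_efforts': [-0.811, -27.597, -0.109, -20.419, -0.144, 0.104, -0.027], 'ee_pos': [0.36, 0.229, 0.161], 'ee_rot': [0.167, 0.986, -0.0, -0.0], 'contact_force': [1.098, -0.203, -1.706], 'wrist_torque': [0.011, -0.047, 0.004]}
side tray_lug [0.528 0.228 0.005] 0.83
side 0.87 268 284 183 217 292
top 0.64 338 359 253 262 122
```

View pics/a5.png

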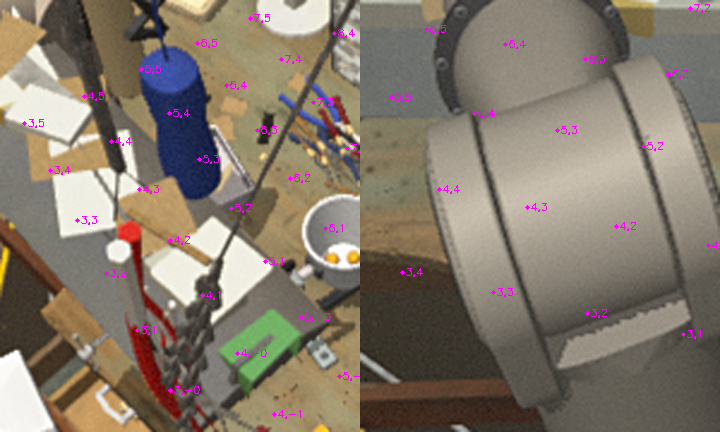

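Emit:
drive_tool:
  steps:
    - [[0,0,-2.5,0,0,0],[0,0,-2.5,0,0,0],[0,0,-2.5,0,0,0],[0,0,-2.0,0,0,0],[0,0,-1.0,0,0,0],[0,0,-0.6,0,0,0],[0,0,-0.4,0,0,0],[0,0,-0.2,0,0,0],[0,0,0,0,0,0],[0,0,0,0,0,0]]

```text
time: 9.62
ee_pos: [0.3608, 0.2301, 0.045]
ee_rot: [0.168, 0.986, 0.001, 0.001]
contact_force: [-0.3, -0.1, -1.6]
gripper_width: 0.0451
finger_force: 61.6
```

Emit:
drive_tool:
  steps:
    - [[0,0,-0.1,0,0,0],[0,0,-0.1,0,0,0],[0,0,0,0,0,0],[0,0,0,0,0,0],[0,0,0,0,0,0],[0,0,0,0,0,0],[0,0,0,0,0,0],[0,0,0,0,0,0],[0,0,0,0,0,0],[0,0,0,0,0,0]]

```text
time: 10.45
ee_pos: [0.3608, 0.2302, 0.0436]
ee_rot: [0.168, 0.986, 0.001, 0.001]
contact_force: [-1.9, -0.4, 6.3]
gripper_width: 0.0455
finger_force: 62.4
```

Emit:
drive_tool:
  steps:
    - [[0,0,0,0,0,0],[0,0,0,0,0,0],[0,0,0,0,0,0],[0,0,0,0,0,0],[0,0,0,0,0,0],[0,0,0,0,0,0],[0,0,0,0,0,0],[0,0,0,0,0,0],[0,0,0,0,0,0],[0,0,0,0,0,0]]
  jaw: -1

```text
time: 11.28
ee_pos: [0.3602, 0.2296, 0.0423]
ee_rot: [0.168, 0.986, -0.0, -0.0]
contact_force: [-0.1, -0.9, 1.1]
gripper_width: 0.0854
finger_force: 0.0
```

Emit:
drive_tool:
  steps:
    - [[0,0,2.0,0,0,0],[0,0,2.5,0,0,0],[0,0,3.0,0,0,0],[0,0,3.5,0,0,0],[0,0,3.5,0,0,0],[0,0,3.5,0,0,0],[0,0,2.0,0,0,0],[0,3.0,0,0,0,0],[0,4.0,0,0,0,0],[0,4.0,0,0,0,0]]

```text
time: 12.12
ee_pos: [0.3608, 0.3403, 0.2434]
ee_rot: [0.169, 0.986, 0.001, 0.001]
contact_force: [0.8, -0.3, 0.1]
gripper_width: 0.0855
finger_force: 0.0
```

Emit:
drive_tool:
  steps:
    - [[-2.0,3.5,0,0,0,0],[-2.0,3.5,0,0,0,0],[-2.0,3.5,0,0,0,0],[-2.0,3.5,0,0,0,0],[-2.0,3.5,0,0,0,0],[-2.0,2.5,0,0,0,0],[-2.0,0,0,0,0,0],[-2.0,0,0,0,0,0],[-1.0,0,0,0,0,0],[0,0,0,0,0,0]]

```text
time: 12.95
ee_pos: [0.1866, 0.5401, 0.2422]
ee_rot: [0.165, 0.986, -0.0, -0.001]
contact_force: [0.1, 0.9, 0.2]
gripper_width: 0.0855
finger_force: 0.0
```

```bash
python3 - <<'E'
from h2 import *
st(); s=fix(cam('side'));t=fix(cam('top'))
find('top','jar_mid',2)
# lug candidates
g=s['img'].astype(int).max(2)[170:200,275:305]
ys,xs=np.nonzero(g<60);ys+=170;xs+=275;print('dark',len(xs),xs.min(),xs.max(),ys.min(),ys.max(),xs.mean(),ys.mean())
for x,y in((xs.mean(),ys.mean()),(xs[ys>ys.max()-2].mean(),ys.max()+.5)): print(ray(s,(x,y),.03).round(3),ray(s,(x,y),0).round(3),ray(s,(x,y),.06).round(3))
def crop(d,x0,y0,w,h,k): return cv2.resize(d['img'][y0:y0+h,x0:x0+w],None,fx=k,fy=k,interpolation=cv2.INTER_CUBIC)
cv2.imwrite('pics/a6.png',np.hstack([crop(s,240,160,65,80,6),crop(t,160,230,65,80,6)]))
E
```

```text
{'time': 12.95, 'joint_pos': [-1.251, 0.362, -0.022, 1.468, 0.006, 1.312, -0.034], 'joint_efforts': [0.641, -40.133, 0.5, -22.916, 0.152, 0.021, -0.14], 'ee_pos': [0.187, 0.54, 0.242], 'ee_rot': [0.165, 0.986, -0.0, -0.001], 'contact_force': [0.136, 0.881, 0.171], 'wrist_torque': [0.003, -0.005, 0.087]}
top jar_mid [0.355 0.219 0.063] 0.77
dark 41 288 293 178 189 290.6585365853659 183.3658536585366
[0.605 0.276 0.03 ] [0.613 0.295 0.   ] [0.596 0.258 0.06 ]
[0.588 0.256 0.03 ] [0.596 0.274 0.   ] [0.58  0.238 0.06 ]
```

View pics/a6.png

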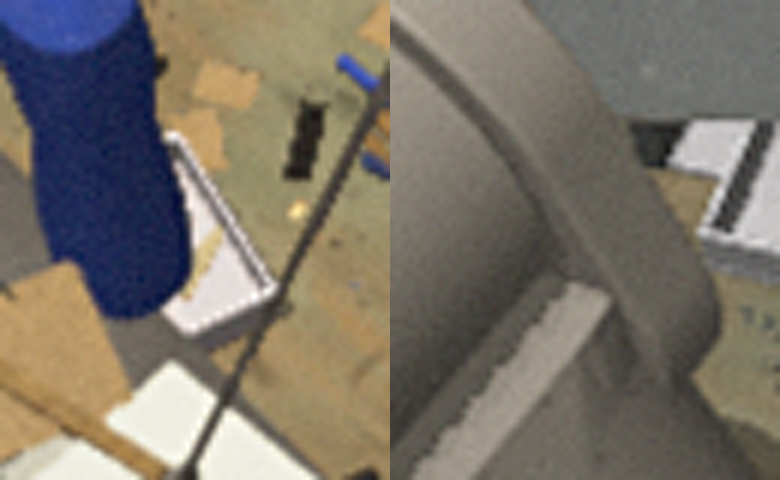

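```bash
python3 - <<'E'
from h2 import *
s=fix(cam('side'));t=fix(cam('top'))
r=lambda d,u,z:ray(d,u,z).round(3).tolist()
print('side corners',r(s,(286,208.5),.03),r(s,(271.7,215.8),.03),r(s,(268.5,182.5),.03))
print('top corners',r(t,(260.7,281.7),.03),r(t,(160+(710-390)/6,230+232/6),.03))
print('lug',[r(t,((660-390)/6+160,230+145/6),z) for z in(.03,.06)],'dark right edge',r(t,((690-390)/6+160,230+135/6),.03),'bottom',r(t,((660-390)/6+160,230+163/6),.006))
m=imaging.masks_of('top','tray_lug')
for q in m[:2]:
    ys,xs=np.nonzero(q['pixels']);print(q['confidence'],xs.min(),xs.max(),ys.min(),ys.max())
im=t['img'];print(im[245:260:2,200:216:2].max(2))
E
```

```text
side corners [0.539, 0.193, 0.03] [0.483, 0.194, 0.03] [0.539, 0.321, 0.03]
top corners [0.42, 0.192, 0.03] [0.429, 0.322, 0.03]
lug [[0.466, 0.358, 0.03], [0.449, 0.346, 0.06]] dark right edge [0.474, 0.347, 0.03] bottom [0.47, 0.364, 0.006]
0.58 201 270 249 284
[[110 114 110 114 112 112 114 112]
 [115 110 110 109 113 107 111 112]
 [105 110 111 112 104 102  92 100]
 [ 62  53  48  42  56 190 200 203]
 [ 70  58  51  36 132 202 196 197]
 [ 92  48  52  37 195 196 196 195]
 [103  72  48 101 165 214 204 197]
 [ 98  91 128 138 128 117 118 137]]
```

```bash
python3 - <<'E'
from h2 import *
from scipy.ndimage import map_coordinates as mc, gaussian_filter
s=fix(cam('side'));t=fix(cam('top'))
def G(d): 
    g=cv2.GaussianBlur(cv2.cvtColor(d['img'],cv2.COLOR_BGR2GRAY).astype(np.float32),(0,0),.8); return np.hypot(cv2.Sobel(g,5,1,0),cv2.Sobel(g,5,0,1))
gs,gt=G(s),G(t)
a=np.linspace(0,2*np.pi,72)
best=[]
for x in np.arange(.555,.585,.001):
  for y in np.arange(-.015,.016,.001):
    v=0
    for r in(.052,.048):
      P=np.array([proj(s,[x+r*np.cos(q),y+r*np.sin(q),.175]) for q in a]); v+=np.median(mc(gs,P.T[::-1],order=1))
    best.append((v,x,y))
best.sort(reverse=True); print(np.round(best[:6],3)); print(proj(s,[.57,0,.175]))
# foot: outer/inner lines
res=[]
for th in np.radians(np.arange(2,10,.5)):
  c,sn=np.cos(th),np.sin(th)
  for x in np.arange(.555,.585,.0015):
    for y in np.arange(-.015,.016,.0015):
      v=0
      pts=[(-.068,w) for w in np.linspace(-.075,.045,14)]+[(w,.05) for w in np.linspace(-.09,-.07,5)]+[(w,-.08) for w in np.linspace(-.09,-.07,5)]
      P=np.array([proj(t,[x+c*p-sn*q,y+sn*p+c*q,.012]) for p,q in pts]); g=mc(gt,P.T[::-1],order=1)
      res.append((np.median(g[:14])+.5*(g[14:19].mean()+g[19:].mean()),np.degrees(th),x,y))
res.sort(reverse=True);print(np.round(res[:6],3))
m=imaging.masks_of('side','pot_mouth')
for q in m[:2]:
    ys,xs=np.nonzero(q['pixels']);print(q['confidence'],xs.min(),xs.max(),ys.min(),ys.max())
E
```

```text
[[ 5.00907e+02  5.71000e-01 -1.00000e-03]
 [ 5.00828e+02  5.71000e-01  0.00000e+00]
 [ 4.99979e+02  5.72000e-01  0.00000e+00]
 [ 4.92717e+02  5.72000e-01 -1.00000e-03]
 [ 4.91175e+02  5.73000e-01  1.00000e-03]
 [ 4.89919e+02  5.73000e-01  0.00000e+00]]
[323.44663405 226.6527907 ]
[[ 2.23231e+02  7.50000e+00  5.55000e-01  9.00000e-03]
 [ 2.21461e+02  4.50000e+00  5.55000e-01  4.00000e-03]
 [ 2.21131e+02  5.00000e+00  5.55000e-01  6.00000e-03]
 [ 2.20629e+02  6.50000e+00  5.55000e-01  7.00000e-03]
 [ 2.19993e+02  4.00000e+00  5.55000e-01 -6.00000e-03]
 [ 2.19756e+02  5.50000e+00  5.55000e-01  6.00000e-03]]
0.87 297 342 211 249
```

Emit:
drive_tool:
  steps:
    - [[2.8,-1.4,0,0,0,1.8],[2.8,-1.4,0,0,0,1.8],[2.8,-1.4,0,0,0,1.8],[2.8,-1.4,0,0,0,1.8],[2.8,-1.4,0,0,0,1.8],[2.8,-1.4,0,0,0,1.8],[2.8,-1.4,0,0,0,1.8],[2.8,-1.8,0,0,0,1.8],[2.8,-2.3,0,0,0,1.8],[2.8,-2.8,0,0,0,1.8]]

```text
time: 14.23
ee_pos: [0.4711, 0.3728, 0.2421]
ee_rot: [0.01, 1.0, 0.001, -0.0]
contact_force: [1.2, 0.0, -0.2]
gripper_width: 0.0855
finger_force: 0.0
```

Emit:
drive_tool:
  steps:
    - [[0.6,-0.4,-1.0,0,0,0],[0.6,-0.4,-1.5,0,0,0],[0,0,-2.0,0,0,0],[0,0,-2.0,0,0,0],[0,0,-2.0,0,0,0],[0,0,-2.0,0,0,0],[0,0,-1.5,0,0,0],[0,0,0,0,0,0],[0,0,0,0,0,0],[0,0,0,0,0,0]]
  jaw: 0.18

```text
time: 15.07
ee_pos: [0.4829, 0.3651, 0.1234]
ee_rot: [0.011, 1.0, 0.001, 0.001]
contact_force: [-0.4, 0.0, 0.4]
gripper_width: 0.0348
finger_force: 0.0
```

```bash
python3 - <<'E'
from h2 import *
st(); s=fix(cam('side'))
find('side','tray_lug',2); find('side','tray',2)
d=s; x0,y0,w,h,k=240,140,90,90,6
cv2.imwrite('pics/a7.png',cv2.resize(d['img'][y0:y0+h,x0:x0+w],None,fx=k,fy=k,interpolation=cv2.INTER_CUBIC))
print(proj(s,[.484,.364,.06]),proj(s,[.484,.364,.1]))
E
```

```text
{'time': 15.067, 'joint_pos': [-0.715, 0.518, 0.058, 1.538, -0.032, 1.084, 0.898], 'joint_efforts': [-0.004, -44.128, 0.722, -20.429, 0.01, 0.05, -0.002], 'ee_pos': [0.483, 0.365, 0.123], 'ee_rot': [0.011, 1.0, 0.001, 0.001], 'contact_force': [-0.439, 0.028, 0.422], 'wrist_torque': [0.039, 0.015, 0.004]}
side tray_lug [0.532 0.231 0.005] 0.5
side tray_lug [0.576 0.018 0.135] 0.42
side tray [0.528 0.232 0.004] 0.7
[248.37299683 176.01047962] [246.69784591 169.37285211]
```

View pics/a7.png

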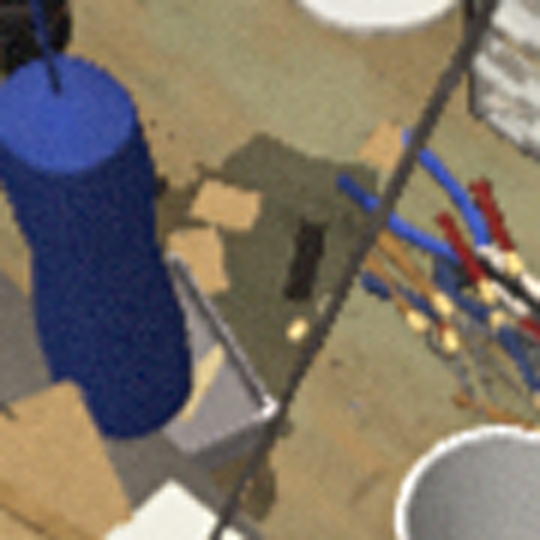

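Emit:
drive_tool:
  steps:
    - [[0,0,-1.2,0,0,0],[0,0,-1.2,0,0,0],[0,0,-0.8,0,0,0],[0,0,-0.5,0,0,0],[0,0,-0.5,0,0,0],[0,0,-0.5,0,0,0],[0,0,-0.4,0,0,0],[0,0,-0.4,0,0,0],[0,0,-0.3,0,0,0],[0,0,0,0,0,0]]

```text
time: 16.05
ee_pos: [0.4819, 0.3644, 0.0636]
ee_rot: [0.011, 1.0, -0.0, -0.0]
contact_force: [0.4, 0.7, 0.3]
gripper_width: 0.0353
finger_force: 0.0
```

Tips are at about 42 mm, free of contact; go down the rest and close.

Emit:
drive_tool:
  steps:
    - [[0,0,-0.4,0,0,0],[0,0,-0.4,0,0,0],[0,0,-0.4,0,0,0],[0,0,-0.3,0,0,0],[0,0,0,0,0,0],[0,0,0,0,0,0],[0,0,0,0,0,0],[0,0,0,0,0,0],[0,0,0,0,0,0],[0,0,0,0,0,0]]

```text
time: 16.88
ee_pos: [0.4823, 0.3648, 0.0495]
ee_rot: [0.011, 1.0, 0.0, 0.0]
contact_force: [-0.1, -0.8, 0.9]
gripper_width: 0.035
finger_force: 0.0
```

Emit:
drive_tool:
  steps:
    - [[0,0,0,0,0,0],[0,0,0,0,0,0],[0,0,0,0,0,0],[0,0,0,0,0,0],[0,0,0,0,0,0],[0,0,0,0,0,0],[0,0,0,0,0,0],[0,0,0,0,0,0],[0,0,0,0,0,0],[0,0,0,0,0,0]]
  jaw: 1

```text
time: 17.72
ee_pos: [0.4823, 0.3653, 0.0497]
ee_rot: [0.011, 1.0, 0.001, 0.0]
contact_force: [-0.8, 2.0, 5.1]
gripper_width: 0.0133
finger_force: 59.5
```

```bash
python3 - <<'E'
from h2 import *
st(); s=fix(cam('side'))
find('side','tray',1)
E
```

```text
{'time': 17.717, 'joint_pos': [-0.712, 0.6, 0.052, 1.606, -0.037, 0.936, 0.902], 'joint_efforts': [1.092, -43.994, 1.796, -17.266, 0.504, 0.261, 0.032], 'ee_pos': [0.482, 0.365, 0.05], 'ee_rot': [0.011, 1.0, 0.001, 0.0], 'contact_force': [-0.822, 2.039, 5.057], 'wrist_torque': [0.318, 0.124, 0.034]}
side tray [0.528 0.23  0.002] 0.53
```

Emit:
drive_tool:
  steps:
    - [[0.3,-0.5,0,0,0,0.3],[0.6,-1.2,0,0,0,0.7],[0.7,-1.3,0,0,0,0.7],[0.7,-1.4,0,0,0,0.8],[0.8,-1.5,0,0,0,0.8],[0.8,-1.5,0,0,0,0.8],[0.8,-1.5,0,0,0,0.8],[0.8,-1.5,0,0,0,0.8],[0.6,-1.2,0,0,0,0.7],[0.3,-0.8,0,0,0,0.4]]

```text
time: 18.65
ee_pos: [0.5469, 0.2395, 0.0497]
ee_rot: [-0.047, 0.999, 0.0, 0.0]
contact_force: [-1.8, 4.0, 4.8]
gripper_width: 0.0133
finger_force: 59.8
```

```bash
python3 - <<'E'
from h2 import *
st(); s=fix(cam('side')); t=fix(cam('top'))
find('side','tray',1); find('top','tray',1)
for c,d in(('side',s),('top',t)):
  for m in imaging.masks_of(c,'tray')[:1]:
    ys,xs=np.nonzero(m['pixels']);h=cv2.convexHull(np.c_[xs,ys].astype(np.int32)); q=cv2.approxPolyDP(h,2,True)[:,0]; print(c,round(m['confidence'],2),[(p.tolist(),ray(d,p,.03).round(3)[:2].tolist()) for p in q])
# visible overlay of predicted tray
sx,sy=.546+.107*np.sin(np.radians(5.5)),.2405-.107*np.cos(np.radians(5.5))
def ov(d,x0,y0,w,h,k):
    im=cv2.resize(d['img'][y0:y0+h,x0:x0+w],None,fx=k,fy=k,interpolation=cv2.INTER_CUBIC);c,n=np.cos(.096),np.sin(.096)
    P=np.array([(proj(d,[sx+c*a-n*b,sy+n*a+c*b,.03])-[x0,y0]+.5)*k for a,b in((-.058,-.065),(.058,-.065),(.058,.065),(-.058,.065))]).astype(int)
    cv2.polylines(im,[P],True,(255,0,255),1)
    for X,Y,yy in((-.068,.05,-.08),(.068,.05,-.08)):
        L=[(proj(d,[.5695+c*X-n*b,n*X+c*b,.012])-[x0,y0]+.5)*k for b in(Y,yy)]; cv2.line(im,tuple(L[0].astype(int)),tuple(L[1].astype(int)),(0,255,0),1)
    return im
cv2.imwrite('pics/a8.png',np.hstack([ov(s,270,170,100,100,4),ov(t,250,230,100,100,4)]))
E
```

```text
{'time': 18.65, 'joint_pos': [-0.468, 0.587, 0.039, 1.629, -0.028, 0.926, 1.246], 'joint_efforts': [1.022, -42.558, 2.365, -17.021, 1.039, 0.096, -0.053], 'ee_pos': [0.547, 0.24, 0.05], 'ee_rot': [-0.047, 0.999, 0.0, 0.0], 'contact_force': [-1.782, 4.042, 4.819], 'wrist_torque': [0.697, 0.268, -0.091]}
side tray [0.55  0.159 0.   ] 0.61
top tray [0.524 0.101 0.008] 0.92
side 0.87 [([315, 211], [0.62, 0.132]), ([304, 240], [0.531, 0.056]), ([295, 239], [0.507, 0.075]), ([277, 218], [0.495, 0.177]), ([279, 200], [0.535, 0.237]), ([303, 198], [0.611, 0.199])]
top 0.64 [([320, 264], [0.503, 0.058]), ([294, 264], [0.488, 0.124]), ([290, 252], [0.521, 0.143]), ([320, 252], [0.539, 0.066])]
```

View pics/a8.png

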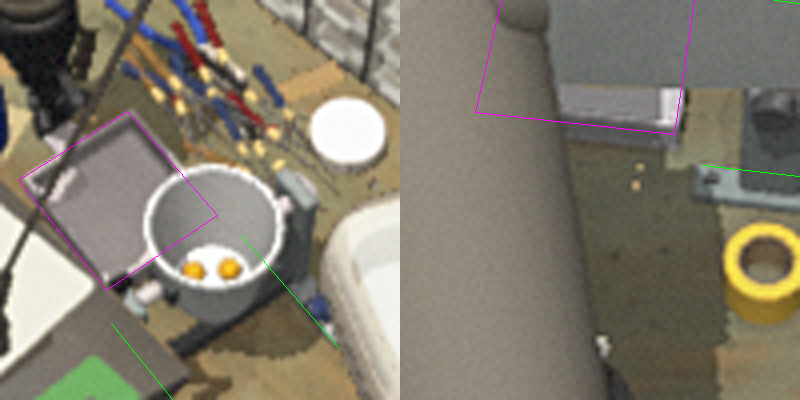

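Emit:
drive_tool:
  steps:
    - [[0.05,-0.5,0,0,0,0],[0.07,-0.7,0,0,0,0],[0.07,-0.7,0,0,0,0],[0.07,-0.7,0,0,0,0],[0.07,-0.7,0,0,0,0],[0.07,-0.7,0,0,0,0],[0.07,-0.7,0,0,0,0],[0.07,-0.7,0,0,0,0],[0.06,-0.6,0,0,0,0],[0,0,0,0,0,0]]

```text
time: 19.78
ee_pos: [0.5524, 0.1794, 0.0497]
ee_rot: [-0.048, 0.999, -0.0, 0.0]
contact_force: [0.6, 1.4, 5.6]
gripper_width: 0.0128
finger_force: 59.9
```

Emit:
drive_tool:
  steps:
    - [[0.02,-0.2,0,0,0,0],[0.02,-0.2,0,0,0,0],[0.02,-0.2,0,0,0,0],[0.02,-0.2,0,0,0,0],[0,0,0,0,0,0],[0,0,0,0,0,0],[0,0,0,0,0,0],[0,0,0,0,0,0],[0,0,0,0,0,0],[0,0,0,0,0,0]]

```text
time: 20.62
ee_pos: [0.5529, 0.1748, 0.0497]
ee_rot: [-0.049, 0.999, 0.002, 0.0]
contact_force: [1.0, 6.2, 4.3]
gripper_width: 0.0133
finger_force: 59.8
```

Emit:
drive_tool:
  steps:
    - [[0.02,-0.2,0,0,0,0],[0.02,-0.2,0,0,0,0],[0,-0.1,0,0,0,0],[0,0,0,0,0,0],[0,0,0,0,0,0],[0,0,0,0,0,0],[0,0,0,0,0,0],[0,0,0,0,0,0],[0,0,0,0,0,0],[0,0,0,0,0,0]]

```text
time: 21.45
ee_pos: [0.5533, 0.1745, 0.0502]
ee_rot: [-0.05, 0.999, 0.005, 0.001]
contact_force: [0.9, 12.3, 5.4]
gripper_width: 0.0132
finger_force: 59.7
```

Emit:
drive_tool:
  steps:
    - [[0,0.3,0,0,0,0],[0,0.3,0,0,0,0],[0,0,0,0,0,0],[0,0,0,0,0,0],[0,0,0,0,0,0],[0,0,0,0,0,0],[0,0,0,0,0,0],[0,0,0,0,0,0],[0,0,0,0,0,0],[0,0,0,0,0,0]]

```text
time: 22.28
ee_pos: [0.553, 0.1748, 0.0497]
ee_rot: [-0.048, 0.999, 0.001, -0.0]
contact_force: [-0.6, 3.6, 6.1]
gripper_width: 0.0131
finger_force: 60.0
```

Emit:
drive_tool:
  steps:
    - [[0,0,0,0,0,0],[0,0,0,0,0,0],[0,0,0,0,0,0],[0,0,0,0,0,0],[0,0,0,0,0,0],[0,0,0,0,0,0],[0,0,0,0,0,0],[0,0,0,0,0,0],[0,0,0,0,0,0],[0,0,0,0,0,0]]
  jaw: 0.2

```text
time: 23.12
ee_pos: [0.5534, 0.1736, 0.0493]
ee_rot: [-0.048, 0.999, 0.0, 0.0]
contact_force: [0.4, 0.1, -0.7]
gripper_width: 0.0341
finger_force: 0.0
```

Emit:
drive_tool:
  steps:
    - [[0,0,0.5,0,0,0],[0,0,0.8,0,0,0],[0,0,1.2,0,0,0],[0,0,2.0,0,0,0],[0,0.5,3.0,0,0,0],[0,0.5,3.5,0,0,0],[0,0.5,3.5,0,0,0],[0,0.5,3.5,0,0,0],[0,0.5,3.5,0,0,0],[0,0.5,3.5,0,0,0]]

```text
time: 23.95
ee_pos: [0.5531, 0.2037, 0.303]
ee_rot: [-0.048, 0.999, 0.0, 0.001]
contact_force: [0.1, 0.9, 0.1]
gripper_width: 0.0343
finger_force: 0.0
```

```bash
python3 - <<'E'
from h2 import *
st(); s=fix(cam('side')); t=fix(cam('top'))
for n in('tray','jar_mid'): find('side',n,2);find('top',n,2)
g=np.array([-.125,.12*np.sin(-.25),.13+.12*np.cos(-.25)]);c,n=np.cos(.096),np.sin(.096)
p=np.array([.5695+c*g[0]-n*g[1],.002+n*g[0]+c*g[1],g[2]]);print('lever',p,proj(s,p),proj(t,p))
for a in(-.098,-.168):
    q=[.5695+c*a-n*g[1],.002+n*a+c*g[1],g[2]];print(proj(s,q),proj(t,q))
dk=s['img'].max(2)<50; print(s['img'].max(2)[225:265:3,270:330:4])
E
```

```text
{'time': 23.95, 'joint_pos': [-0.417, 0.373, 0.051, 1.305, -0.019, 1.461, 1.3], 'joint_efforts': [0.378, -42.033, 0.475, -21.923, 0.009, -0.569, 0.083], 'ee_pos': [0.553, 0.204, 0.303], 'ee_rot': [-0.048, 0.999, 0.0, 0.001], 'contact_force': [0.124, 0.875, 0.056], 'wrist_torque': [0.007, -0.103, 0.023]}
side tray [0.546 0.126 0.005] 0.7
top tray [0.538 0.063 0.007] 0.95
top tray [ 0.423 -0.017  0.032] 0.15
side jar_mid [0.582 0.005 0.126] 0.37
lever [ 0.44792128 -0.03953335  0.24626949] [293.17068724 246.03770575] [359.38199713 241.70569092]
[301.23517885 240.63609257] [360.30964244 231.39158534]
[280.08637469 254.80160537] [357.84256388 258.82201423]
[[242 238  63 153 145 194  86 122 145 255 122 131 143 159 164]
 [241 252 204 120 148  80 143 150 151 254 119 119 149 157 167]
 [242  99 244 191 145 136 154 150 153 168 106 125 147 226 168]
 [247 184 240 243 165  85 156 152 150 145 179 121 252 252 237]
 [164 249 243 243 243 141 110 153 152 155 153 192 253 254 246]
 [ 76 246 240 242 239 244 120  37  36 156  99 128 255 255 222]
 [ 55 243 242 239 241 248 110 112 170 242 122  70 102  94  99]
 [ 70 240 242 241 246 114 110 110 187 121 140 149 104 101 101]
 [ 59 243 242 245 134 118 114 109 105  74 195 227 120 109 106]
 [ 58 244 243 162 122 120 115 109 108 120 229 181  58  63  46]
 [ 57 242 224  90 126 121 114 111 110 106 153  53  54  53  88]
 [ 73 239  88 125 124 122 122 119 109 112 113  64  62 145 148]
 [251  86 125 128 128 167 179 118 117 115 108 111  91 164 150]
 [ 98 129 121 127 172 178 178 180 122 120 117 115  93 114 114]]
```

Emit:
drive_tool:
  steps:
    - [[-1.2,-2.7,1.0,0,0,0],[-1.2,-2.7,1.0,0,0,0],[-1.2,-2.7,1.0,0,0,0],[-1.2,-2.7,0,0,0,0],[-1.2,-2.7,0,0,0,0],[-1.2,-2.7,0,0,0,0],[-1.2,-2.7,0,0,0,0],[-1.1,-2.7,0,0,0,0],[-1.0,-2.8,0,0,0,0],[0,0,0,0,0,0]]
  jaw: -0.4

```text
time: 25.08
ee_pos: [0.4453, -0.0481, 0.3284]
ee_rot: [-0.042, 0.999, -0.002, -0.002]
contact_force: [-0.4, -1.2, 1.4]
gripper_width: 0.0599
finger_force: 0.0
```

Emit:
drive_tool:
  steps:
    - [[0,0,-1.2,0,0,0],[0,0,-1.2,0,0,0],[0,0,-1.2,0,0,0],[0,0,-1.2,0,0,0],[0,0,-1.2,0,0,0],[0,0,-1.2,0,0,0],[0,0,-1.2,0,0,0],[0,0,0,0,0,0],[0,0,0,0,0,0],[0,0,0,0,0,0]]

```text
time: 25.92
ee_pos: [0.4483, -0.0404, 0.2454]
ee_rot: [-0.048, 0.999, -0.0, -0.0]
contact_force: [0.3, 0.2, -1.0]
gripper_width: 0.0598
finger_force: 0.0
```

Emit:
drive_tool:
  steps:
    - [[0,0,0.3,0,0,0],[0,0,0,0,0,0],[0,0,0,0,0,0],[0,0,0,0,0,0],[0,0,0,0,0,0],[0,0,0,0,0,0],[0,0,0,0,0,0],[0,0,0,0,0,0],[0,0,0,0,0,0],[0,0,0,0,0,0]]
  jaw: 1

```text
time: 26.75
ee_pos: [0.4485, -0.0368, 0.2492]
ee_rot: [-0.049, 0.999, 0.003, 0.0]
contact_force: [-2.1, 5.4, 4.7]
gripper_width: 0.01
finger_force: 58.4
```

```bash
python3 - <<'E'
from h2 import *
st()
c,n=np.cos(.096),np.sin(.096)
def P(t): 
    y=.12*np.sin(t-.25); return np.array([-n*y,c*y,.12*np.cos(t-.25)])*100
T=np.linspace(0,2.12,31); p=np.array([P(t) for t in T]); r=np.round(np.diff(np.round(p,1),axis=0),1)
for k in range(0,30,10): print(T[k+10].round(2),r[k:k+10].tolist(),p[k+10]-p[0])
E
```

```text
{'time': 26.75, 'joint_pos': [-0.125, 0.106, 0.19, 1.778, -0.027, 1.259, 1.741], 'joint_efforts': [2.283, -25.654, 2.737, -21.983, 1.943, -0.687, 0.198], 'ee_pos': [0.449, -0.037, 0.249], 'ee_rot': [-0.049, 0.999, 0.003, 0.0], 'contact_force': [-2.149, 5.402, 4.705], 'wrist_torque': [1.227, 0.316, -0.22]}
0.71 [[-0.1, 0.9, 0.2], [-0.1, 0.8, 0.1], [-0.1, 0.8, 0.1], [-0.0, 0.9, 0.0], [-0.1, 0.8, -0.1], [-0.1, 0.9, -0.1], [-0.1, 0.8, -0.2], [-0.1, 0.8, -0.2], [0.0, 0.8, -0.3], [-0.1, 0.8, -0.3]] [-0.79177643  8.22231868 -0.85662094]
1.41 [[-0.1, 0.7, -0.4], [0.0, 0.7, -0.5], [-0.1, 0.7, -0.5], [-0.1, 0.6, -0.5], [0.0, 0.7, -0.6], [-0.1, 0.5, -0.7], [0.0, 0.5, -0.6], [-0.1, 0.5, -0.7], [0.0, 0.4, -0.8], [-0.1, 0.4, -0.7]] [-1.34063271 13.92199741 -6.87157339]
2.12 [[0.0, 0.3, -0.8], [0.0, 0.2, -0.8], [0.0, 0.2, -0.9], [0.0, 0.2, -0.8], [0.0, 0.0, -0.9], [-0.1, 0.0, -0.8], [0.1, 0.0, -0.8], [0.0, -0.1, -0.9], [0.0, -0.2, -0.8], [0.0, -0.2, -0.8]] [ -1.3837001   14.36923705 -15.1640613 ]
```

Emit:
drive_tool:
  steps:
    - [[-0.1,1.2,0.2,0,0,0],[-0.1,0.8,0.1,0,0,0],[-0.1,0.8,0.1,0,0,0],[0,0.9,0,0,0,0],[-0.1,0.8,-0.1,0,0,0],[-0.1,0.9,-0.1,0,0,0],[-0.1,0.8,-0.2,0,0,0],[-0.1,0.8,-0.2,0,0,0],[0,0.8,-0.3,0,0,0],[-0.1,0.8,-0.3,0,0,0]]

```text
time: 27.58
ee_pos: [0.442, 0.0441, 0.2415]
ee_rot: [-0.047, 0.999, -0.001, 0.002]
contact_force: [3.3, -6.3, 3.7]
gripper_width: 0.0099
finger_force: 60.9
```

Emit:
drive_tool:
  steps:
    - [[-0.1,0.7,-0.4,0,0,0],[0,0.7,-0.5,0,0,0],[-0.1,0.7,-0.5,0,0,0],[-0.1,0.6,-0.5,0,0,0],[0,0.7,-0.6,0,0,0],[-0.1,0.5,-0.7,0,0,0],[0,0.5,-0.6,0,0,0],[-0.1,0.5,-0.7,0,0,0],[0,0.4,-0.8,0,0,0],[-0.1,0.4,-0.7,0,0,0]]

```text
time: 28.42
ee_pos: [0.4371, 0.1017, 0.1808]
ee_rot: [-0.047, 0.999, -0.001, 0.003]
contact_force: [7.0, -5.4, 3.9]
gripper_width: 0.0101
finger_force: 64.0
```

Emit:
drive_tool:
  steps:
    - [[0,0.3,-0.8,0,0,0],[0,0.2,-0.8,0,0,0],[0,0.2,-0.9,0,0,0],[0,0.2,-0.8,0,0,0],[0,0,-0.9,0,0,0],[-0.1,0,-0.8,0,0,0],[0.1,0,-0.8,0,0,0],[0,-0.1,-0.9,0,0,0],[0,-0.2,-0.8,0,0,0],[0,-0.2,-0.4,0,0,0]]

```text
time: 29.25
ee_pos: [0.4363, 0.1093, 0.1014]
ee_rot: [-0.048, 0.999, 0.002, 0.002]
contact_force: [4.0, 3.5, 6.0]
gripper_width: 0.0099
finger_force: 68.2
```

```bash
python3 - <<'E'
from h2 import *
st(); s=fix(cam('side'))
for n in('button0_mid','blank0_mid','tray'): find('side',n,4)
E
```

```text
{'time': 29.25, 'joint_pos': [-0.32, 0.261, 0.045, 1.99, -0.019, 0.886, 1.403], 'joint_efforts': [0.954, -27.906, 1.248, -13.482, 0.593, 1.815, 0.169], 'ee_pos': [0.436, 0.109, 0.101], 'ee_rot': [-0.048, 0.999, 0.002, 0.002], 'contact_force': [4.002, 3.477, 6.035], 'wrist_torque': [0.424, -0.917, -0.227]}
side button0_mid [ 0.557 -0.005  0.16 ] 0.39
side blank0_mid [ 0.567 -0.006  0.151] 0.56
side tray [0.543 0.125 0.005] 0.68
```

Emit:
drive_tool:
  steps:
    - [[0,-0.2,-0.4,0,0,0],[0,-0.1,-0.4,0,0,0],[0,0,0,0,0,0],[0,0,0,0,0,0],[0,0,0,0,0,0],[0,0,0,0,0,0],[0,0,0,0,0,0],[0,0,0,0,0,0],[0,0,0,0,0,0],[0,0,0,0,0,0]]

```text
time: 30.28
ee_pos: [0.4364, 0.1078, 0.0947]
ee_rot: [-0.049, 0.999, 0.003, 0.003]
contact_force: [3.3, 3.3, 7.3]
gripper_width: 0.0096
finger_force: 69.4
```

```bash
python3 - <<'E'
from h2 import *
s=fix(cam('side'))
t=fix(cam('top'))
def br(d,x0,x1,y0,y1):
    h=cv2.cvtColor(d['img'],cv2.COLOR_BGR2HSV)[y0:y1,x0:x1]; m=((h[...,0]>12)&(h[...,0]<28)&(h[...,1]>170)&(h[...,2]>120)).astype(np.uint8)
    n,l,st_,c=cv2.connectedComponentsWithStats(m); return [(int(st_[i,4]),(c[i]+[x0,y0]).round(1).tolist()) for i in range(1,n) if st_[i,4]>4]
for a,u in br(s,270,380,180,350): print('side',a,u,ray(s,u,.013).round(3)[:2])
for a,u in br(t,250,450,225,340): print('top',a,u,ray(t,u,.013).round(3)[:2])
for n in('button0_mid','tray','stand'): find('side',n,4)
E
```

```text
side 31 [334.6, 299.8] [ 0.511 -0.163]
side 29 [327.4, 306.5] [ 0.48  -0.169]
side 29 [318.9, 326.4] [ 0.426 -0.207]
top 23 [337.5, 288.2] [0.454 0.002]
top 68 [342.0, 300.1] [ 0.424 -0.015]
side tray [0.547 0.128 0.01 ] 0.69
side stand [ 0.56  -0.002  0.151] 0.69
```

Emit:
drive_tool:
  steps:
    - [[0,-0.1,-0.4,0,0,0],[0,-0.1,-0.4,0,0,0],[0,0,0,0,0,0],[0,0,0,0,0,0],[0,0,0,0,0,0],[0,0,0,0,0,0],[0,0,0,0,0,0],[0,0,0,0,0,0],[0,0,0,0,0,0],[0,0,0,0,0,0]]

```text
time: 31.37
ee_pos: [0.4367, 0.1078, 0.0938]
ee_rot: [-0.049, 0.999, 0.005, 0.003]
contact_force: [-14.6, 2.1, 59.9]
gripper_width: 0.0101
finger_force: 75.0
```

```bash
python3 - <<'E'
from h2 import *
s=fix(cam('side'));st()
for n in('button0_mid','tray'): find('side',n,4)
x0,y0,w,h,k=265,170,110,110,5
cv2.imwrite('pics/a9.png',cv2.resize(s['img'][y0:y0+h,x0:x0+w],None,fx=k,fy=k,interpolation=cv2.INTER_CUBIC))
E
```

```text
{'time': 31.417, 'joint_pos': [-0.312, 0.27, 0.044, 2.0, -0.025, 0.863, 1.416], 'joint_efforts': [2.23, -6.744, 2.614, -7.578, 1.668, -4.634, 0.265], 'ee_pos': [0.437, 0.108, 0.094], 'ee_rot': [-0.049, 0.999, 0.005, 0.003], 'contact_force': [-15.844, 1.91, 58.223], 'wrist_torque': [0.403, 2.976, -0.242]}
side tray [0.544 0.127 0.005] 0.83
```

View pics/a9.png

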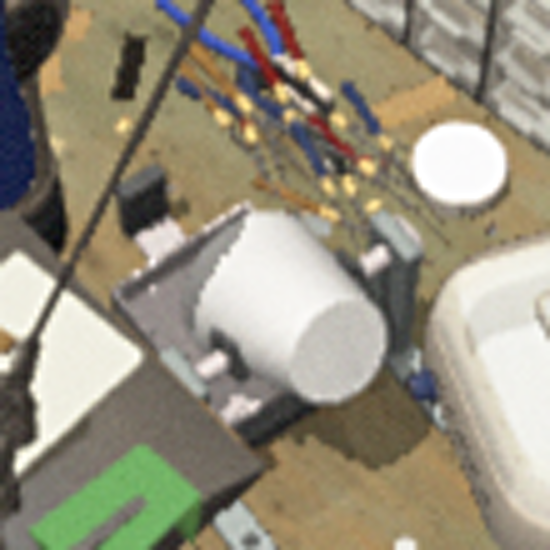

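Emit:
drive_tool:
  steps:
    - [[0,0.1,0.4,0,0,0],[0,0.1,0.4,0,0,0],[0,0.1,0.4,0,0,0],[0,0.1,0.4,0,0,0],[0,0.1,0.6,0,0,0],[0,0.1,0.8,0,0,0],[0,0,0.8,0,0,0],[0,0,0.8,0,0,0],[0,0,0,0,0,0],[0,0,0,0,0,0]]

```text
time: 32.35
ee_pos: [0.436, 0.1124, 0.1317]
ee_rot: [-0.049, 0.999, 0.004, 0.002]
contact_force: [6.3, 5.7, 0.4]
gripper_width: 0.0098
finger_force: 66.8
```

```bash
cat > back.py <<'E'
from h2 import *
# from here back to start, centre of swing (y,z) from start grip
import sys
N=int(sys.argv[1]); t1=float(sys.argv[2])
o=sensors.get_obs();e=np.array(o['ee_pos']);print(e.round(4),np.round(o['contact_force'],1))
c,n=np.cos(.096),np.sin(.096); a=.12
y0=-.0368+c*a*np.sin(.25); z0=.2492-a*np.cos(.25); x0=.4485-n*a*np.sin(.25)
t=np.arctan2((e[1]-y0)/c,e[2]-z0)+.25; print('t',t)
T=np.linspace(t,t1,N+1)-.25
p=np.c_[x0-n*a*np.sin(T),y0+c*a*np.sin(T),z0+a*np.cos(T)]*100; p[0]=e*100
print(np.diff(np.round(p,1),axis=0).round(1).tolist())
E
python3 back.py 20 0
```

```text
[0.436  0.1124 0.1317] [6.3 5.7 0.4]
t 1.8312451731393247
[[-0.2, 0.0, 1.1], [0.0, -0.2, 1.1], [0.1, -0.2, 1.0], [0.0, -0.3, 1.1], [0.0, -0.5, 1.0], [0.1, -0.5, 1.0], [0.0, -0.6, 0.9], [0.1, -0.7, 0.8], [0.1, -0.7, 0.8], [0.1, -0.8, 0.7], [0.0, -0.9, 0.7], [0.1, -1.0, 0.5], [0.1, -1.0, 0.5], [0.1, -1.0, 0.4], [0.1, -1.1, 0.2], [0.1, -1.0, 0.2], [0.1, -1.1, 0.1], [0.1, -1.1, 0.0], [0.1, -1.1, -0.2], [0.1, -1.1, -0.2]]
```

Emit:
drive_tool:
  steps:
    - [[-0.1,0,1.1,0,0,0],[0,-0.2,1.1,0,0,0],[0.1,-0.2,1.0,0,0,0],[0,-0.3,1.1,0,0,0],[0,-0.5,1.0,0,0,0],[0.1,-0.5,1.0,0,0,0],[0,-0.6,0.9,0,0,0],[0.1,-0.7,0.8,0,0,0],[0.1,-0.7,0.8,0,0,0],[0.1,-0.8,0.7,0,0,0]]

```text
time: 33.18
ee_pos: [0.4395, 0.0688, 0.2265]
ee_rot: [-0.05, 0.999, 0.005, 0.002]
contact_force: [4.8, 8.6, 2.4]
gripper_width: 0.0096
finger_force: 60.1
```

```bash
python3 back.py 10 0
```

```text
[0.4395 0.0688 0.2265] [4.8 8.6 2.4]
t 0.9346009399764377
[[-0.1, -1.0, 0.7], [0.1, -0.9, 0.5], [0.1, -1.0, 0.5], [0.1, -1.1, 0.4], [0.1, -1.0, 0.3], [0.1, -1.1, 0.2], [0.1, -1.2, 0.1], [0.1, -1.1, 0.0], [0.1, -1.1, -0.2], [0.1, -1.1, -0.2]]
```

Emit:
drive_tool:
  steps:
    - [[0,-1.0,0.7,0,0,0],[0.1,-0.9,0.5,0,0,0],[0.1,-1.0,0.5,0,0,0],[0.1,-1.1,0.4,0,0,0],[0.1,-1.0,0.3,0,0,0],[0.1,-1.1,0.2,0,0,0],[0.1,-1.2,0.1,0,0,0],[0.1,-1.1,0,0,0,0],[0.1,-1.1,-0.2,0,0,0],[0.1,-1.1,-0.2,0,0,0]]

```text
time: 34.02
ee_pos: [0.4481, -0.0374, 0.25]
ee_rot: [-0.05, 0.999, 0.005, 0.001]
contact_force: [-4.0, 30.1, 23.8]
gripper_width: 0.0101
finger_force: 66.9
```

Emit:
drive_tool:
  steps:
    - [[0,-0.2,0,0,0,0],[0,-0.2,0,0,0,0],[0,0,0,0,0,0],[0,0,0,0,0,0],[0,0,0,0,0,0],[0,0,0,0,0,0],[0,0,0,0,0,0],[0,0,0,0,0,0],[0,0,0,0,0,0],[0,0,0,0,0,0]]

```text
time: 34.85
ee_pos: [0.4481, -0.0371, 0.2499]
ee_rot: [-0.052, 0.999, 0.007, 0.001]
contact_force: [0.3, 12.6, 9.4]
gripper_width: 0.0099
finger_force: 63.8
```

Emit:
drive_tool:
  steps:
    - [[0,0.3,0,0,0,0],[0,0,0,0,0,0],[0,0,0,0,0,0],[0,0,0,0,0,0],[0,0,0,0,0,0],[0,0,0,0,0,0],[0,0,0,0,0,0],[0,0,0,0,0,0],[0,0,0,0,0,0],[0,0,0,0,0,0]]
  jaw: -0.5

```text
time: 35.68
ee_pos: [0.4474, -0.0444, 0.2493]
ee_rot: [-0.048, 0.999, 0.0, 0.0]
contact_force: [0.2, 0.2, -0.4]
gripper_width: 0.0642
finger_force: 0.0
```

Emit:
drive_tool:
  steps:
    - [[0,0,1.0,0,0,0],[0,0,2.0,0,0,0],[0,0,2.5,0,0,0],[0,0,2.5,0,0,0],[0,-1.5,0,0,0,0],[0,-2.5,0,0,0,0],[0,-3.0,0,0,0,0],[0,-3.0,0,0,0,0],[0,-2.0,0,0,0,0],[0,-1.0,0,0,0,0]]

```text
time: 36.52
ee_pos: [0.4467, -0.1782, 0.3302]
ee_rot: [-0.045, 0.999, -0.001, 0.0]
contact_force: [-0.3, 0.4, -0.9]
gripper_width: 0.0642
finger_force: 0.0
```

```bash
cat >> h2.py <<'E'
def br(d,x0,x1,y0,y1):
    h=cv2.cvtColor(d['img'],cv2.COLOR_BGR2HSV)[y0:y1,x0:x1]; m=((h[...,0]>12)&(h[...,0]<28)&(h[...,1]>170)&(h[...,2]>120)).astype(np.uint8)
    n,l,st_,c=cv2.connectedComponentsWithStats(m); return [(int(st_[i,4]),(c[i]+[x0,y0]).round(1).tolist()) for i in range(1,n) if st_[i,4]>4]
E
python3 - <<'E'
from h2 import *
s=fix(cam('side'));st()
for a,u in br(s,270,380,180,350): print('side',a,u,ray(s,u,.013).round(3)[:2])
h=cv2.cvtColor(s['img'],cv2.COLOR_BGR2HSV)
m=((h[...,0]>10)&(h[...,0]<30)&(h[...,1]>110)&(h[...,2]>80))[190:235,282:310]; print(m.sum(), [ray(s,(x+282,y+190),.012).round(3)[:2].tolist() for y,x in np.argwhere(m)][:12])
for n in('button0_mid','button1_mid','blank0_mid','tray','pot_mouth'): find('side',n,4)
E
```

```text
{'time': 36.567, 'joint_pos': [0.055, 0.135, 0.332, 1.553, -0.042, 1.459, 2.049], 'joint_efforts': [-2.355, -28.728, -1.305, -23.372, -0.684, 0.196, 0.125], 'ee_pos': [0.447, -0.179, 0.33], 'ee_rot': [-0.045, 0.999, -0.001, 0.0], 'contact_force': [0.034, -2.256, 0.499], 'wrist_torque': [-0.114, -0.027, -0.003]}
side 27 [334.7, 299.7] [ 0.511 -0.163]
side 26 [327.4, 306.2] [ 0.481 -0.168]
side 29 [318.9, 326.4] [ 0.426 -0.207]
0 []
side tray [0.521 0.096 0.002] 0.39
```

Emit:
drive_tool:
  steps:
    - [[2.1,0.5,-1.5,0,0,0],[2.1,0.5,-2.5,0,0,0],[2.2,0.4,-3.0,0,0,0],[0,0,-3.0,0,0,0],[0,0,-3.0,0,0,0],[0,0,-3.0,0,0,0],[0,0,-3.0,0,0,0],[0,0,-2.0,0,0,0],[0,0,-1.0,0,0,0],[0,0,0,0,0,0]]
  jaw: -0.2

```text
time: 37.65
ee_pos: [0.5098, -0.1581, 0.1069]
ee_rot: [-0.049, 0.999, 0.001, -0.003]
contact_force: [0.1, 0.3, 0.5]
gripper_width: 0.0512
finger_force: 0.0
```

```bash
python3 - <<'E'
from h2 import *
s=fix(cam('side'));st();t=fix(cam('top'))
for a,u in br(s,300,360,280,350): print('side',a,u,ray(s,u,.013).round(3)[:2])
for a,u in br(t,370,450,270,330): print('top',a,u,ray(t,u,.013).round(3)[:2])
E
```

```text
{'time': 37.7, 'joint_pos': [0.054, 0.416, 0.282, 1.76, -0.136, 0.987, 2.058], 'joint_efforts': [-0.052, -37.122, 2.534, -18.834, -0.006, 0.016, 0.008], 'ee_pos': [0.511, -0.159, 0.109], 'ee_rot': [-0.049, 0.999, 0.001, -0.001], 'contact_force': [-0.214, 0.379, 0.598], 'wrist_torque': [-0.04, 0.015, -0.025]}
side 27 [334.5, 299.8] [ 0.51  -0.163]
side 30 [327.4, 306.4] [ 0.481 -0.169]
side 29 [318.9, 326.4] [ 0.426 -0.207]
```

Emit:
drive_tool:
  steps:
    - [[0,-0.2,-1.2,0,0,0],[0,-0.2,-1.2,0,0,0],[0,0,-1.2,0,0,0],[0,0,-1.2,0,0,0],[0,0,-1.0,0,0,0],[0,0,-0.7,0,0,0],[0,0,-0.3,0,0,0],[0,0,0,0,0,0],[0,0,0,0,0,0],[0,0,0,0,0,0]]

```text
time: 38.58
ee_pos: [0.512, -0.1646, 0.0421]
ee_rot: [-0.048, 0.999, -0.0, 0.001]
contact_force: [-0.7, 0.3, -0.2]
gripper_width: 0.0512
finger_force: 0.0
```

Emit:
drive_tool:
  steps:
    - [[0,0,-0.5,0,0,0],[0,0,-0.5,0,0,0],[0,0,-0.3,0,0,0],[0,0,0,0,0,0],[0,0,0,0,0,0],[0,0,0,0,0,0],[0,0,0,0,0,0],[0,0,0,0,0,0],[0,0,0,0,0,0],[0,0,0,0,0,0]]

```text
time: 39.42
ee_pos: [0.5115, -0.1644, 0.0284]
ee_rot: [-0.048, 0.999, -0.0, 0.0]
contact_force: [-0.1, 0.6, 0.9]
gripper_width: 0.0508
finger_force: 0.0
```

Emit:
drive_tool:
  steps:
    - [[0,0,0,0,0,0],[0,0,0,0,0,0],[0,0,0,0,0,0],[0,0,0,0,0,0],[0,0,0,0,0,0],[0,0,0,0,0,0],[0,0,0,0,0,0],[0,0,0,0,0,0],[0,0,0,0,0,0],[0,0,0,0,0,0]]
  jaw: 1

```text
time: 40.25
ee_pos: [0.5116, -0.1645, 0.0286]
ee_rot: [-0.048, 0.999, -0.0, 0.0]
contact_force: [-0.1, 0.3, 5.0]
gripper_width: 0.0173
finger_force: 58.6
```

Emit:
drive_tool:
  steps:
    - [[0,0,0.5,0,0,0],[0,0,1.5,0,0,0],[0,0,3.0,0,0,0],[0,0,3.0,0,0,0],[0,0,3.0,0,0,0],[0,0,3.0,0,0,0],[0,0,3.0,0,0,0],[0,0,3.0,0,0,0],[0,0,3.0,0,0,0],[0.7,1.5,0.5,0,0,0]]

```text
time: 41.08
ee_pos: [0.5191, -0.1546, 0.2691]
ee_rot: [-0.045, 0.999, -0.003, 0.004]
contact_force: [0.4, -1.4, 0.3]
gripper_width: 0.0174
finger_force: 58.7
```

Emit:
drive_tool:
  steps:
    - [[0.9,2.5,0,0,0,0],[0.9,2.5,0,0,0,0],[0.9,2.5,0,0,0,0],[0.9,2.5,0,0,0,0],[0.9,2.5,0,0,0,0],[0.6,2.0,0,0,0,0],[0,0.7,0,0,0,0],[0,0,0,0,0,0],[0,0,0,0,0,0],[0,0,0,0,0,0]]

```text
time: 41.92
ee_pos: [0.5688, -0.0001, 0.2633]
ee_rot: [-0.046, 0.999, -0.001, -0.0]
contact_force: [0.1, 0.2, -0.9]
gripper_width: 0.0169
finger_force: 58.6
```

Emit:
drive_tool:
  steps:
    - [[0,0.2,-1.0,0,0,0],[0,0,-1.3,0,0,0],[0,0,-1.5,0,0,0],[0,0,-1.5,0,0,0],[0,0,-1.5,0,0,0],[0,0,-1.5,0,0,0],[0,0,-1.2,0,0,0],[0,0,-1.0,0,0,0],[0,0,0,0,0,0],[0,0,0,0,0,0]]

```text
time: 42.75
ee_pos: [0.5688, 0.0039, 0.1577]
ee_rot: [-0.047, 0.999, -0.0, -0.001]
contact_force: [0.5, -0.6, -0.1]
gripper_width: 0.0171
finger_force: 58.6
```

Emit:
drive_tool:
  steps:
    - [[0,0,0,0,0,0],[0,0,0,0,0,0],[0,0,0,0,0,0],[0,0,0,0,0,0],[0,0,0,0,0,0],[0,0,0,0,0,0],[0,0,0,0,0,0],[0,0,0,0,0,0],[0,0,0,0,0,0],[0,0,0,0,0,0]]
  jaw: 0.35

```text
time: 43.58
ee_pos: [0.5694, 0.0046, 0.1583]
ee_rot: [-0.048, 0.999, -0.0, -0.0]
contact_force: [-0.1, -0.1, -0.1]
gripper_width: 0.0279
finger_force: 0.0
```

Emit:
drive_tool:
  steps:
    - [[0,0,1.5,0,0,0],[0,0,2.5,0,0,0],[0,0,3.0,0,0,0],[0,0,3.0,0,0,0],[-0.5,-1.0,1.0,0,0,0],[-1.3,-3.0,0,0,0,0],[-1.4,-3.2,0,0,0,0],[-1.4,-3.2,0,0,0,0],[-1.4,-3.2,0,0,0,0],[-1.4,-3.2,0,0,0,0]]

```text
time: 44.42
ee_pos: [0.4939, -0.1651, 0.268]
ee_rot: [-0.048, 0.999, 0.0, -0.0]
contact_force: [0.7, -0.9, 0.1]
gripper_width: 0.0276
finger_force: 0.0
```

```bash
python3 - <<'E'
from h2 import *
s=fix(cam('side'));st();t=fix(cam('top'))
for a,u in br(s,270,380,190,350): print('side',a,u,ray(s,u,.013).round(3)[:2])
E
```

```text
{'time': 44.467, 'joint_pos': [0.042, 0.245, 0.328, 1.575, -0.072, 1.335, 2.032], 'joint_efforts': [-13.285, -29.22, -10.232, -23.876, -3.207, -0.232, 0.28], 'ee_pos': [0.49, -0.175, 0.268], 'ee_rot': [-0.041, 0.999, -0.004, -0.002], 'contact_force': [-2.525, -5.603, 0.631], 'wrist_torque': [-0.375, 0.212, -0.002]}
side 30 [327.4, 306.4] [ 0.481 -0.169]
side 30 [319.0, 326.4] [ 0.427 -0.207]
```

Emit:
drive_tool:
  steps:
    - [[-0.7,-0.3,-1.5,0,0,0],[-0.7,-0.3,-2.0,0,0,0],[0,0,-2.5,0,0,0],[0,0,-3.0,0,0,0],[0,0,-3.0,0,0,0],[0,0,-2.5,0,0,0],[0,0,-2.0,0,0,0],[0,0,0,0,0,0],[0,0,0,0,0,0],[0,0,0,0,0,0]]
  jaw: -0.2

```text
time: 45.35
ee_pos: [0.4822, -0.1697, 0.1044]
ee_rot: [-0.048, 0.999, -0.0, 0.001]
contact_force: [-0.5, -0.3, -0.1]
gripper_width: 0.0514
finger_force: 0.0
```

```bash
python3 - <<'E'
from h2 import *
s=fix(cam('side'));st()
h=cv2.cvtColor(s['img'],cv2.COLOR_BGR2HSV)
m=((h[...,0]>8)&(h[...,0]<32)&(h[...,1]>110)&(h[...,2]>60))[205:260,300:350]; p=np.argwhere(m);print(len(p),p.mean(0)+[205,300] if len(p) else '')
for a,u in br(s,270,380,190,350): print('side',a,u,ray(s,u,.013).round(3)[:2])
for n in('blank0_mid','pot_mouth','button0_mid'): find('side',n,4)
E
```

```text
{'time': 45.4, 'joint_pos': [0.07, 0.375, 0.298, 1.833, -0.133, 0.949, 2.093], 'joint_efforts': [-0.022, -35.321, 2.453, -18.77, 0.009, 0.037, -0.001], 'ee_pos': [0.483, -0.17, 0.105], 'ee_rot': [-0.048, 0.999, -0.001, 0.002], 'contact_force': [0.342, 0.636, 0.637], 'wrist_torque': [-0.014, -0.015, 0.024]}
27 [208.33333333 321.51851852]
side 29 [327.4, 306.4] [ 0.481 -0.169]
side 29 [318.9, 326.4] [ 0.426 -0.207]
side pot_mouth [0.601 0.04  0.168] 0.59
```

Emit:
drive_tool:
  steps:
    - [[-0.2,0,-1.2,0,0,0],[0,0,-1.5,0,0,0],[0,0,-1.5,0,0,0],[0,0,-1.3,0,0,0],[0,0,-1.0,0,0,0],[0,0,-0.7,0,0,0],[0,0,-0.4,0,0,0],[0,0,0,0,0,0],[0,0,0,0,0,0],[0,0,0,0,0,0]]

```text
time: 46.38
ee_pos: [0.4801, -0.1696, 0.028]
ee_rot: [-0.048, 0.999, -0.0, 0.001]
contact_force: [-0.0, 0.2, -0.3]
gripper_width: 0.0512
finger_force: 0.0
```

Emit:
drive_tool:
  steps:
    - [[0,0,0,0,0,0],[0,0,0,0,0,0],[0,0,0,0,0,0],[0,0,0,0,0,0],[0,0,0,0,0,0],[0,0,0,0,0,0],[0,0,0,0,0,0],[0,0,0,0,0,0],[0,0,0,0,0,0],[0,0,0,0,0,0]]
  jaw: 1

```text
time: 47.22
ee_pos: [0.4799, -0.1696, 0.0281]
ee_rot: [-0.048, 0.999, -0.0, 0.001]
contact_force: [-0.8, 1.4, 4.7]
gripper_width: 0.0186
finger_force: 58.5
```

Emit:
drive_tool:
  steps:
    - [[0,0,0.5,0,0,0],[0,0,1.5,0,0,0],[0,0,3.0,0,0,0],[0,0,3.0,0,0,0],[0,0,3.0,0,0,0],[0,0,3.0,0,0,0],[0,0,3.0,0,0,0],[0,0,3.0,0,0,0],[0,0,3.0,0,0,0],[1.6,1.5,0.5,0,0,0]]

```text
time: 48.05
ee_pos: [0.495, -0.1601, 0.2685]
ee_rot: [-0.044, 0.999, -0.003, 0.004]
contact_force: [0.7, -2.4, 0.7]
gripper_width: 0.0188
finger_force: 58.7
```

Emit:
drive_tool:
  steps:
    - [[1.6,1.8,0,0,0,0],[1.4,2.4,0,0,0,0],[1.2,2.8,0,0,0,0],[1.0,2.8,0,0,0,0],[1.0,2.8,0,0,0,0],[0.7,2.0,0,0,0,0],[0.3,1.2,0,0,0,0],[0,0,0,0,0,0],[0,0,0,0,0,0],[0,0,0,0,0,0]]

```text
time: 48.88
ee_pos: [0.5668, 0.0009, 0.2623]
ee_rot: [-0.046, 0.999, -0.001, -0.0]
contact_force: [-0.1, 0.0, -1.4]
gripper_width: 0.0182
finger_force: 58.7
```

Emit:
drive_tool:
  steps:
    - [[0,0.2,-1.0,0,0,0],[0,0,-1.3,0,0,0],[0,0,-1.5,0,0,0],[0,0,-1.5,0,0,0],[0,0,-1.5,0,0,0],[0,0,-1.5,0,0,0],[0,0,-1.2,0,0,0],[0,0,-1.0,0,0,0],[0,0,0,0,0,0],[0,0,0,0,0,0]]

```text
time: 49.72
ee_pos: [0.5668, 0.0047, 0.1568]
ee_rot: [-0.047, 0.999, -0.0, -0.001]
contact_force: [0.2, 0.5, -0.1]
gripper_width: 0.0186
finger_force: 58.7
```

Emit:
drive_tool:
  steps:
    - [[0,0,0,0,0,0],[0,0,0,0,0,0],[0,0,0,0,0,0],[0,0,0,0,0,0],[0,0,0,0,0,0],[0,0,0,0,0,0],[0,0,0,0,0,0],[0,0,0,0,0,0],[0,0,0,0,0,0],[0,0,0,0,0,0]]
  jaw: 0.3

```text
time: 50.55
ee_pos: [0.5674, 0.0057, 0.1573]
ee_rot: [-0.048, 0.999, 0.0, -0.0]
contact_force: [-0.8, -0.2, 0.6]
gripper_width: 0.0301
finger_force: 0.0
```

Emit:
drive_tool:
  steps:
    - [[0,0,1.5,0,0,0],[0,0,2.5,0,0,0],[0,0,3.0,0,0,0],[0,0,3.0,0,0,0],[-0.5,-1.0,1.0,0,0,0],[-1.0,-3.0,0,0,0,0],[-1.5,-3.7,0,0,0,0],[-2.0,-3.5,0,0,0,0],[-2.5,-3.3,0,0,0,0],[-2.5,-3.0,0,0,0,0]]

```text
time: 51.38
ee_pos: [0.4654, -0.172, 0.2668]
ee_rot: [-0.047, 0.999, -0.0, -0.0]
contact_force: [0.8, -0.6, -0.0]
gripper_width: 0.0296
finger_force: 0.0
```

Emit:
drive_tool:
  steps:
    - [[-2.5,-2.5,-1.0,0,0,0],[-2.0,-1.4,-2.0,0,0,0],[0,0,-2.5,0,0,0],[0,0,-3.0,0,0,0],[0,0,-3.0,0,0,0],[0,0,-2.5,0,0,0],[0,0,-2.5,0,0,0],[0,0,0,0,0,0],[0,0,0,0,0,0],[0,0,0,0,0,0]]
  jaw: -0.2

```text
time: 52.22
ee_pos: [0.423, -0.2091, 0.1034]
ee_rot: [-0.048, 0.999, -0.001, 0.001]
contact_force: [-0.0, 0.2, -0.5]
gripper_width: 0.0512
finger_force: 0.0
```

```bash
python3 - <<'E'
from h2 import *
s=fix(cam('side'));st()
h=cv2.cvtColor(s['img'],cv2.COLOR_BGR2HSV)
for a,u in br(s,270,380,190,350): print('side',a,u,ray(s,u,.013).round(3)[:2])
find('side','blank0_mid',4)
E
```

```text
{'time': 52.267, 'joint_pos': [0.137, 0.308, 0.346, 1.938, -0.13, 0.914, 2.214], 'joint_efforts': [0.013, -31.372, 2.263, -18.249, 0.014, 0.045, -0.0], 'ee_pos': [0.424, -0.209, 0.104], 'ee_rot': [-0.048, 0.999, -0.001, 0.002], 'contact_force': [0.88, -0.553, 0.105], 'wrist_torque': [-0.012, 0.045, 0.002]}
side 22 [321.7, 233.0] [0.599 0.055]
side 6 [322.7, 238.0] [0.592 0.037]
side 17 [318.1, 327.2] [ 0.423 -0.208]
side blank0_mid [0.549 0.125 0.007] 0.36
```

Emit:
drive_tool:
  steps:
    - [[0.2,0,-1.2,0,0,0],[0,0,-1.5,0,0,0],[0,0,-1.5,0,0,0],[0,0,-1.3,0,0,0],[0,0,-1.0,0,0,0],[0,0,-0.7,0,0,0],[0,0,-0.4,0,0,0],[0,0,0,0,0,0],[0,0,0,0,0,0],[0,0,0,0,0,0]]

```text
time: 53.15
ee_pos: [0.425, -0.2087, 0.027]
ee_rot: [-0.048, 0.999, -0.0, 0.001]
contact_force: [0.1, -0.5, -0.3]
gripper_width: 0.0517
finger_force: 0.0
```

Emit:
drive_tool:
  steps:
    - [[0,0,0,0,0,0],[0,0,0,0,0,0],[0,0,0,0,0,0],[0,0,0,0,0,0],[0,0,0,0,0,0],[0,0,0,0,0,0],[0,0,0,0,0,0],[0,0,0,0,0,0],[0,0,0,0,0,0],[0,0,0,0,0,0]]
  jaw: 1

```text
time: 53.98
ee_pos: [0.4248, -0.2086, 0.0268]
ee_rot: [-0.048, 0.999, -0.0, 0.001]
contact_force: [-0.7, 0.5, 5.7]
gripper_width: 0.0147
finger_force: 59.1
```

Emit:
drive_tool:
  steps:
    - [[0,0,0.5,0,0,0],[0,0,1.5,0,0,0],[0,0,3.0,0,0,0],[0,0,3.0,0,0,0],[0,0,3.0,0,0,0],[0,0,3.0,0,0,0],[0,0,3.0,0,0,0],[0,0,3.0,0,0,0],[1.5,0.5,3.0,0,0,0],[2.0,1.0,0.5,0,0,0]]

```text
time: 54.82
ee_pos: [0.4604, -0.1966, 0.2671]
ee_rot: [-0.046, 0.999, -0.002, 0.004]
contact_force: [0.7, -1.4, 0.2]
gripper_width: 0.0146
finger_force: 58.5
```

Emit:
drive_tool:
  steps:
    - [[3.0,1.7,0,0,0,0],[3.0,2.0,0,0,0,0],[2.0,2.8,0,0,0,0],[1.0,3.0,0,0,0,0],[0.7,3.0,0,0,0,0],[0.6,3.0,0,0,0,0],[0.3,2.6,0,0,0,0],[0.2,1.4,0,0,0,0],[0,0,0,0,0,0],[0,0,0,0,0,0]]

```text
time: 55.65
ee_pos: [0.5669, 0.0022, 0.2607]
ee_rot: [-0.049, 0.999, -0.0, -0.001]
contact_force: [0.5, 0.1, -0.3]
gripper_width: 0.0147
finger_force: 58.6
```

Emit:
drive_tool:
  steps:
    - [[0,0,-1.0,0,0,0],[0,0,-1.3,0,0,0],[0,0,-1.5,0,0,0],[0,0,-1.5,0,0,0],[0,0,-1.5,0,0,0],[0,0,-1.5,0,0,0],[0,0,-1.2,0,0,0],[0,0,-0.5,0,0,0],[0,0,0,0,0,0],[0,0,0,0,0,0]]

```text
time: 56.48
ee_pos: [0.5673, -0.0, 0.1613]
ee_rot: [-0.047, 0.999, -0.0, 0.0]
contact_force: [0.2, -0.9, -0.3]
gripper_width: 0.015
finger_force: 58.5
```

Emit:
drive_tool:
  steps:
    - [[0,0,0,0,0,0],[0,0,0,0,0,0],[0,0,0,0,0,0],[0,0,0,0,0,0],[0,0,0,0,0,0],[0,0,0,0,0,0],[0,0,0,0,0,0],[0,0,0,0,0,0],[0,0,0,0,0,0],[0,0,0,0,0,0]]
  jaw: 0.3

```text
time: 57.32
ee_pos: [0.5674, 0.0016, 0.1613]
ee_rot: [-0.048, 0.999, 0.0, -0.0]
contact_force: [0.3, 0.1, 0.8]
gripper_width: 0.0295
finger_force: 0.0
```

Emit:
drive_tool:
  steps:
    - [[0,0,1.5,0,0,0],[0,0,2.5,0,0,0],[0,0,3.0,0,0,0],[0,0,3.5,0,0,0],[0,1.5,3.5,0,0,0],[0,3.0,2.0,0,0,0],[-1.0,4.0,0,0,0,0],[-2.0,4.0,0,0,0,0],[-2.0,4.0,0,0,0,0],[-2.0,4.0,0,0,0,0]]

```text
time: 58.15
ee_pos: [0.5005, 0.2, 0.3215]
ee_rot: [-0.048, 0.999, 0.0, 0.0]
contact_force: [0.6, 0.2, -0.1]
gripper_width: 0.0299
finger_force: 0.0
```

Emit:
drive_tool:
  steps:
    - [[-2.0,3.5,0,0,0,0],[-2.0,3.0,0,0,0,0],[-2.0,2.0,0,0,0,0],[0,2.0,0,0,0,0],[0,0,0,0,0,0],[0,0,0,0,0,0],[0,0,0,0,0,0],[0,0,0,0,0,0],[0,0,0,0,0,0],[0,0,0,0,0,0]]

```text
time: 58.98
ee_pos: [0.4421, 0.3023, 0.3214]
ee_rot: [-0.047, 0.999, -0.0, 0.0]
contact_force: [-0.1, 1.0, -0.1]
gripper_width: 0.0296
finger_force: 0.0
```

```bash
python3 - <<'E'
from h2 import *
s=fix(cam('side'));st();t=fix(cam('top'))
for a,u in br(s,270,380,190,350): print('side',a,u,ray(s,u,.013).round(3)[:2])
for a,u in br(t,330,460,250,340): print('top',a,u,ray(t,u,.013).round(3)[:2])
for n in('blank0_mid','button0_mid','jar_mid','tray','pot_mouth','tape_roll','round_tin'): find('side',n,4);find('top',n,2)
E
```

```text
{'time': 59.033, 'joint_pos': [-0.688, 0.254, 0.072, 1.421, -0.018, 1.467, 1.049], 'joint_efforts': [0.029, -35.88, 0.499, -23.698, 0.02, 0.002, 0.001], 'ee_pos': [0.442, 0.303, 0.321], 'ee_rot': [-0.047, 0.999, -0.0, 0.0], 'contact_force': [0.453, 0.682, -0.342], 'wrist_torque': [0.005, 0.041, 0.036]}
side 27 [322.3, 230.7] [0.605 0.062]
top 5 [338.6, 287.0] [ 0.458 -0.   ]
top 100 [340.1, 303.3] [ 0.414 -0.012]
side button0_mid [0.547 0.123 0.005] 0.48
side tray [0.544 0.129 0.002] 0.69
side tray [0.57  0.014 0.14 ] 0.48
top tray [0.529 0.074 0.006] 0.65
side pot_mouth [ 0.564 -0.005  0.156] 0.57
side pot_mouth [0.571 0.016 0.139] 0.55
top pot_mouth [ 0.465 -0.008  0.14 ] 0.55
side tape_roll [0.584 0.004 0.127] 0.67
side tape_roll [0.575 0.014 0.137] 0.21
top tape_roll [ 0.423 -0.013  0.032] 0.62
side round_tin [0.762 0.087 0.026] 0.5
```

```bash
python3 -c "
from cell import env
print(env.hand_in())"
```

```text
the job is handed in; nothing more can be done
None
```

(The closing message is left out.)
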